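Close up the welding wire feeder after a roll change

TASK

Close up the wire feeder: take the orange-tabbed key out of the open hatch and hang it by its eye on the hook, in front of the gauge, which must stay hanging. Then, with its top edge raised, hook the teal cover's yellow lip under the yellow ledge, and swing the top edge down past the roller catch until the cover lies flush. Do not shift or tip the can or the jars.

Things in the scene. Friction and masses are not known exactly. Their poses are not given: they have to be found in the camera images.
- hatch: Hatch in the feeder's sloping face. Origin: centre of the cover's seat, 98 mm above the table; x up the slope (away from the robot, 25 deg above level), z out of the face; the shut cover's frame coincides. In mm here: recess x -59..57, y +-68; rails carrying the cover at |y| 52..68, top z 0, hollow between; surround top z 10, x +-95, y +-120. Behind it the feeder is a block 150 high.
- ledge (a point): Middle of the upper edge of the yellow ledge at the recess's lower end, axes as the hatch; lies at x -59, z 10 mm in the hatch's frame. The ledge is 4 mm thick (underside at hatch z 6), 136 mm wide. The cover's lip goes beneath it, down the slope, to a stop 13.5 mm further (hatch x -72.5); beneath the lip it is hollow.
- catch (a point): Centre of the brass roller catch at the recess's top end (hatch x 60, z 13 mm), axes as the hatch. Radius 8, 40 long along y. It yields up the slope by up to 8 mm, 1.5 N preload plus 0.5 N/mm. The cover's top edge must be pushed past it (4 to 10 N there); it then holds the edge down. The cover's weight alone does not close it.
- cover_fin (a point): Centre of the black fin on the loose teal cover (0.12 to 0.25 kg); cover axes: x from lip to top edge, z out of the outer face. Fin 36 (x) by 12 (y) by 32 (z) mm, grip across y; its foot is 16 mm below, on the plate: 110 (x) by 130 (y) by 8 thick, underside 24 mm below this point, centre 5 mm to -x. Starts flat on the table beside the feeder, fin up.
- cover_lip (a point): Middle of the tip of the cover's yellow lip, on its underside: 76 mm to -x and 24 mm below the fin centre in the cover's axes. The lip sticks out 16 mm beyond the plate's -x edge, is 80 mm wide (y), 4 mm thick, level with the plate's underside. With the cover shut it is at about x -71, y 0, z 0 mm in the hatch's frame.
- key_tab (a point): Centre of the orange tab on top of the loose steel key (about 0.12 kg); z up along the key, x through its eye. Tab 10 (x) by 20 (y) by 44 (z) mm, grip across y. Below is a frame 6 thick, 40 wide (y), its eye 28 wide, from 27 to 61 mm below this point; foot 109 mm below. Starts upright in a loose pocket in the hatch, 45 mm deep: lift straight up 100 mm or more to clear the feeder.
- hook_stand: Fixed hook stand, origin at the middle of its base's underside (120 by 90 mm). The hook is a steel bar of radius 4 mm along x, axis 150 mm up, from the post (x 45 mm, not rising above the bar) to x -52 mm, then bent up to its open end at x -62, height 158. The open end points to -x. The gauge hangs at about x 5 to 22 mm; the outer part is free.
- gauge_eye (a point): Aluminium gauge plate hanging loosely on the hook (50 wide, 101 high, 4 to 6 mm thick, 70 g): middle of the upper inner edge of its eye, which rests on the bar; the plate's top is 11 mm higher. Leave it hanging.
- can: Blue can standing on the table, 56 mm across, 150 mm high, origin under its centre. Leave alone.
- green_jar: Green jar with a black lid standing on the table, 60 mm across, 55 mm high, origin under its centre. Leave alone.
- amber_jar: Amber jar with a grey lid standing on the table, 48 mm across, 70 mm high, origin under its centre. Leave alone.
- key: The same key as key_tab; origin under its foot.
- cover: The same cover as cover_fin; origin at the centre of the plate's underside.
There are look-alikes about, which are no part of the job. Leave any blue or red look-alike of the cover alone. Of the things that look like the hook_stand, take the one that is farthest to the robot's right at the start.

How it is judged:
By the outcome, as a careful person would: the job done as asked, in the order asked, and still so for the second after the job is handed in, with the robot touching nothing.
It also fails if it takes over 61 s, if anything falls off the work surface, if the arm or the gripper's body presses on something with over 40 N, if the wrist force passes 120 N, or if a joint passes its speed limit or range.

ROBOT

A 6-joint arm with a two-finger parallel gripper is mounted at the origin on the work surface. World frame = base frame: x ahead of the robot, y to its left, z up, the work surface at z = 0. Lengths are in mm, angles in rad, forces in N, time in s.
With the tool pointing down it reaches from about 350 to 975 mm from the base axis. Payload 7.1 kg.
Tool frame: the origin (TCP) lies midway between the tips of the shut fingers; the grasp point (between the pads) lies 19 mm behind it (ctrl.pinch_z is the distance from the TCP to the grasp point, in mm); z points along the fingers, y is the direction in which the jaws open and shut (so a half turn about z gives the same grasp; the last joint's range is limited). The gripper opens to 88 mm and grips with 3 to 60 N. Pads are 20 mm wide; open, the fingers measure 115 mm over their backs; the gripper's body (75 mm by 178 mm) begins 61 mm behind the grasp point.
Start: joints at [-1.29, 0.423, 1.63, -0, 1.089, -0.019], TCP at [184.599, -597.1, 222.675] pointing down, gripper open.
Joint ranges: [-3, 3], [-0.9, 2.11], [0.09, 2.58], [-1.31, 4.45], [0.11, 2.69], [-2.54, 2.54]. Speed limits (rad/s): [2.39, 2.39, 3.01, 3.14, 3.14, 3.14].

INTERFACE

Orientations are given as a rotation vector (axis times angle).
In Python, from workcell import ctrl gives the robot as it stands.
- The arm moves only by the tool jog_arm, never from a script. Its arguments are lists of equal length, an entry for each row: "xyz": the shift along the world's x, y, z in mm, a list of three; "yaw": the turn about the world's z in degrees. A call has 1 to 20 rows; each row shifts and turns the pose as measured when the row begins; what a row does not reach is not made up. A row lasts 1/12 s, in which the tool goes at most 41.7 mm and 7.16 degrees, less where a joint would pass 70% of its speed; a pose out of reach is approached as far as the arm can. A call with a gripper value outside its range is refused whole. "gripper" is the closure, from 0 (fully open) to 1 (shut), set as the call begins (left out, the last holds). The fingers move at their own pace and stop on an object; the grip force is fixed at half the most. Time passes only in rows, so rows that do not move let the fingers close. It gives the time, the measured TCP pose, the force and the opening at its end, in the units of the state.
- ctrl.get_obs(): the state, without advancing time (a new reading comes with each control period).
- ctrl.get_image(name): name is "scene" or "top" or "wrist"; returns a dict with "img" (384x512x3 uint8, blue, green, red), "K" (3x3 intrinsics, pixels), "k1" (the pictures are not rectified: a ray, as slopes to the right and down, at radius r is drawn at 1 + k1 r^2 times it, then the intrinsics apply), "R" (3x3) and "t" (3): a world point X has camera coordinates R X + t. Camera axes: x right, y down, z forward; pixel columns grow to the right and rows downward; lengths in mm; the calibration is good to about 2 mm. A picture is of the moment at which its call begins. There is no depth.
- ctrl.close_job(): hands the job in, once; it reports no verdict.
Trained networks look in a picture, given as the dict that the camera call returned (one of the last four; its "shot" number tells which), for a name from the list of things; names that differ only in an ending like _2 or _b are one class to them, and where a whole thing is asked for, a point or a joint stands for the part that bears it (a point fixed in the world has none). Each returns a list of dicts, best first, with "confidence" (0 to 1); they miss things now and then, are a little off and sometimes report something else, mostly with a low value. They report only what shows in the picture. A call takes as long as a camera call. They do not tell look-alikes from the thing itself.
- ctrl.find_in(picture, thing): "centre" ([column, row] as shares, 0 to 1, of the picture: columns of its width, rows of its height, amid what is visible of it).
- ctrl.regions_of(picture, thing): "region" (384x512 bool, what is visible of it) and "centre" ([column, row] as shares, 0 to 1, of the picture: columns of its width, rows of its height, amid what is visible of it).
- ctrl.pinpoint(picture, thing): "centre" ([column, row] as shares, 0 to 1, of the picture: columns of its width, rows of its height: a listed point, or the origin of a listed thing).
The state is a dict: "t": time; "qpos": joint angles; "qvel": joint speeds; "joint_torque": joint torques, N m; "ee_pos": TCP position; "orientation": TCP orientation; "ft_force": force on the tool from outside, world axes, zero at the start; "moment": the same for the moment, N m; "width": finger opening in mm.
Only numpy, scipy, OpenCV 4.12 (cv2) and the standard library are available. Lean on these libraries where they do the work, as an engineer would, in place of code of your own. Each camera call takes 0.05 s, during which the arm holds its last target.

## Working session

There is one attempt and no reset: what is moved stays moved. The work goes in short steps, Python scripts to look and compute and a tool call to move; the robot and the scene stay as the last step left them, time stands still between calls to the robot, and variables do not carry over. Pictures are saved under pics/ and viewed, and the job is handed in when it is done.

Besides the shell and the picture viewer there is one more tool, called after ">>>" as a command line: name --pt "numbers of a row" for each row, then --argument value for the rest. jog_arm: Moves the arm, as the interface text tells. Its arguments: {"type":"object","properties":{"xyz":{"type":"array","items":{"type":"array","items":{"type":"number"}}},"yaw":{"type":"array","items":{"type":"number"}},"gripper":{"type":"number"}},"required":["xyz","yaw"]}

```bash
ls; mkdir -p pics
cat > h.py <<'E'
import numpy as np,cv2
from workcell import ctrl
def snap(n,fn=None):
    p=ctrl.get_image(n)
    if fn: cv2.imwrite('pics/'+fn,p['img'])
    return p
def px(p,c):
    return np.array([c[0]*512,c[1]*384])
def ray(p,uv):
    K=p['K'];k=p['k1']
    d=np.array([(uv[0]-K[0][2])/K[0][0],(uv[1]-K[1][2])/K[1][1]])
    s=d.copy()
    for _ in range(30): s=d/(1+k*(s@s))
    R=np.array(p['R']);t=np.array(p['t'])
    v=R.T@np.array([s[0],s[1],1]);return -R.T@t,v/np.linalg.norm(v)
def onz(p,uv,z):
    o,v=ray(p,uv);return o+v*(z-o[2])/v[2]
def tri(obs):
    A=np.zeros((3,3));b=np.zeros(3);rs=[ray(p,u) for p,u in obs]
    for o,v in rs:
        M=np.eye(3)-np.outer(v,v);A+=M;b+=M@o
    X=np.linalg.solve(A,b)
    return X,[round(float(np.linalg.norm((np.eye(3)-np.outer(v,v))@(X-o))),1) for o,v in rs]
def proj(p,X):
    c=np.array(p['R'])@np.array(X)+np.array(p['t']);s=c[:2]/c[2];s=s*(1+p['k1']*(s@s))
    return np.array([s[0]*p['K'][0][0]+p['K'][0][2],s[1]*p['K'][1][1]+p['K'][1][2]])
E
cat > a.py <<'E'
from h import *
np.set_printoptions(precision=1,suppress=True)
o=ctrl.get_obs();print(o['t'],o['ee_pos'],o['orientation'],o['width'],ctrl.pinch_z)
S=snap('scene','s0.png');T=snap('top','t0.png');W=snap('wrist','w0.png')
for p,n in((S,'scene'),(T,'top'),(W,'wrist')):
    print(n,'cam',-np.array(p['R']).T@p['t'])
    for th in ['hatch','ledge','catch','cover_fin','cover_lip','key_tab','hook_stand','gauge_eye','can','green_jar','amber_jar','key','cover']:
        r=ctrl.pinpoint(p,th)
        print(th,[(px(p,d['centre']).round(1).tolist(),round(d['confidence'],2)) for d in r])
E
python3 a.py
```

```text
pics
0.0 [ 184.4 -596.6  221.9] [-3.1 -0.5  0. ] 87.88238580875766 18.700000000000003
scene cam [1245.   -98.7  858.8]
hatch [([270.8, 215.1], 0.74), ([269.5, 205.7], 0.58)]
ledge []
catch [([276.4, 219.8], 0.55)]
cover_fin [([149.4, 213.9], 0.77), ([82.7, 216.9], 0.71), ([165.8, 169.1], 0.68)]
cover_lip [([98.8, 204.1], 0.96), ([146.0, 186.6], 0.58)]
key_tab [([276.3, 210.3], 0.66), ([150.1, 215.1], 0.36), ([274.6, 217.8], 0.2)]
hook_stand [([400.3, 194.9], 0.8), ([355.9, 200.9], 0.79), ([146.2, 216.1], 0.29)]
gauge_eye [([364.8, 170.9], 0.59)]
can [([140.8, 265.1], 0.64), ([368.9, 170.4], 0.51)]
green_jar [([269.0, 185.7], 0.69), ([148.7, 215.0], 0.69)]
amber_jar [([391.2, 269.8], 0.78)]
key [([271.7, 206.4], 0.25)]
cover [([164.9, 178.6], 0.9), ([83.0, 217.9], 0.74), ([151.6, 222.2], 0.58), ([366.3, 170.2], 0.25), ([276.5, 219.5], 0.16)]
top cam [ 152.8  -57.9 1590.2]
hatch []
ledge [([240.8, 177.5], 0.81)]
catch [([238.8, 146.8], 0.7)]
cover_fin [([334.1, 191.3], 0.81), ([327.9, 248.9], 0.81), ([389.1, 197.9], 0.72), ([334.0, 192.7], 0.63)]
cover_lip [([340.7, 207.6], 0.89), ([382.0, 216.2], 0.87), ([345.7, 242.1], 0.8)]
key_tab [([239.0, 157.5], 0.56)]
hook_stand [([121.1, 208.7], 0.91), ([159.7, 200.0], 0.78)]
gauge_eye [([152.2, 190.1], 0.39)]
can [([336.4, 153.7], 0.83)]
green_jar [([232.2, 228.1], 0.56)]
amber_jar [([155.6, 137.4], 0.72)]
key [([341.5, 209.7], 0.62), ([240.2, 162.4], 0.53)]
cover [([391.3, 202.5], 0.85)]
wrist cam [ 249.8 -577.9  383.5]
hatch []
ledge []
catch []
cover_fin [([57.2, 42.9], 0.77)]
cover_lip [([119.8, 24.1], 0.56)]
key_tab []
hook_stand []
gauge_eye []
can []
green_jar []
amber_jar []
key []
cover [([74.2, 43.9], 0.66)]
```

```bash
python3 -c "
import cv2
for n in 's0','t0','w0':
    i=cv2.imread(f'pics/{n}.png');print(i.shape)
i=cv2.imread('pics/s0.png')[110:320,40:460];cv2.imwrite('pics/s0c.png',cv2.resize(i,(798,399),interpolation=cv2.INTER_CUBIC))
i=cv2.imread('pics/t0.png')[100:300,90:430];cv2.imwrite('pics/t0c.png',cv2.resize(i,(799,470),interpolation=cv2.INTER_CUBIC))
"
```

```text
(384, 512, 3)
(384, 512, 3)
(384, 512, 3)
```

View pics/s0c.png

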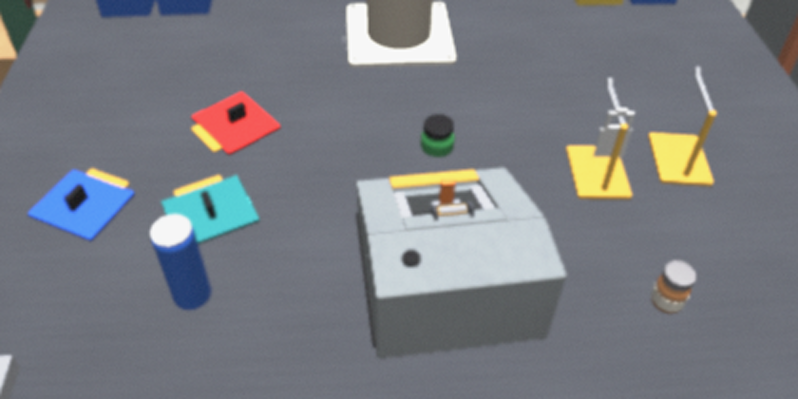

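View pics/t0c.png

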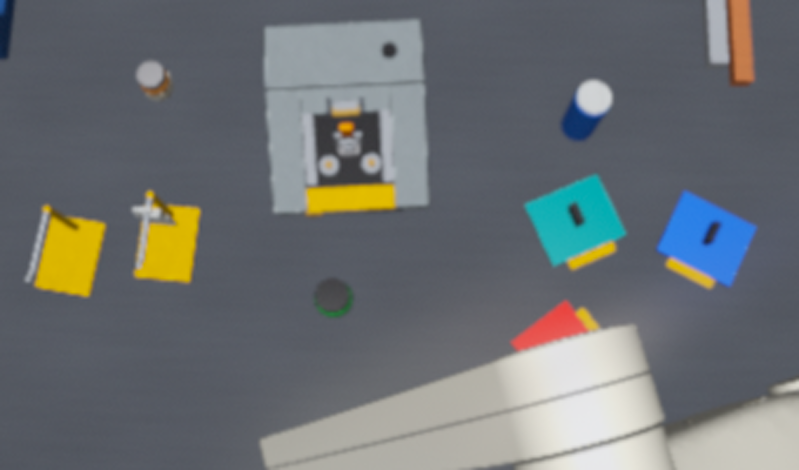

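View pics/w0.png

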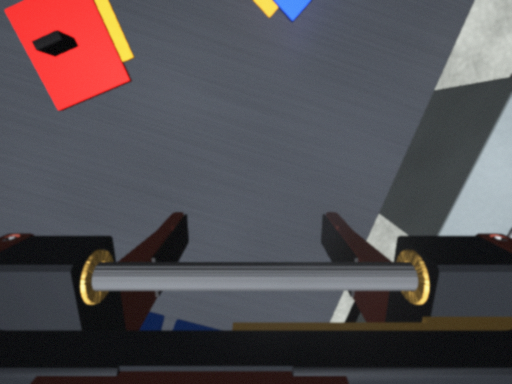

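The stand meant: two candidates, top-picture (121,209) and (160,200). The latter is further to the robot's right (-y is picture right) and carries the gauge. Cover candidates in the top picture: teal (334,191), blue (391,200), red (≈326,243). Teal is the one meant.

```bash
cat > b.py <<'E'
from h import *
np.set_printoptions(precision=1,suppress=True)
S=snap('scene');T=snap('top')
print(ctrl.get_obs()['t'])
for n,a,b in [('tab',(276.3,210.3),(239,157.5)),('fin',(149.4,215),(334.1,191.3)),('catch',(276.4,219.8),(238.8,146.8)),('stand',(355.9,200.9),(159.7,200)),('gauge',(364.8,170.9),(152.2,190.1)),('lip',(146,207.6),(340.7,207.6))]:
    print(n,*tri([(S,np.array(a)),(T,np.array(b))]))
for n,u,z in [('ledge',(240.8,177.5),77),('fin',(334.1,191.3),24),('lip',(340.7,207.6),0),('can',(336.4,153.7),0),('gj',(232.2,228.1),0),('aj',(155.6,137.4),0),('stand',(159.7,200),0),('lip2',(341.5,209.7),0)]: print(n,onz(T,np.array(u),z))
i=T['img'][110:250,130:270];cv2.imwrite('pics/t1c.png',cv2.resize(i,(600,600),interpolation=cv2.INTER_CUBIC))
E
python3 b.py
```

```text
2.2
tab [579.9  23.9 134.1] [6.2, 6.2]
fin [ 486.4 -335.6   33. ] [0.6, 0.6]
catch [617.7  22.5 138.6] [3.1, 3.1]
stand [441.9 316.6  13. ] [0.8, 0.8]
gauge [450.6 311.8 150.1] [1.6, 1.6]
lip [ 429.5 -361.2    6.6] [2.5, 2.5]
ledge [520.4  11.7  77. ]
fin [ 488.2 -336.6   24. ]
lip [ 431. -365.    0.]
can [ 642.6 -352.3   -0. ]
gj [344.4  41.3   0. ]
aj [693.6 355.    0. ]
stand [444.4 320.5   0. ]
lip2 [ 423.1 -367.9    0. ]
```

View pics/t1c.png

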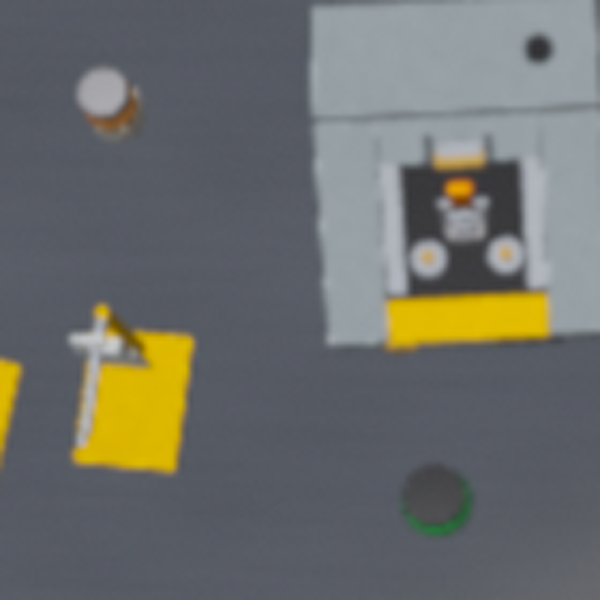

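```bash
cat >> h.py <<'E'
from scipy.spatial.transform import Rotation as Rot
def st():
    o=ctrl.get_obs();R=Rot.from_rotvec(o['orientation']).as_matrix()
    print('t %.2f'%o['t'],'tcp',np.round(o['ee_pos'],1),'toolx',R[:,0].round(3),'y',R[:,1].round(3),'z',R[:,2].round(3),'yaw(x)',round(float(np.degrees(np.arctan2(R[1,0],R[0,0]))),2),'F',np.round(o['ft_force'],1),'M',np.round(o['moment'],2),'w',round(o['width'],1),'q',np.round(o['qpos'],2))
    return o
E
python3 -c "
from h import *
st()
p=snap('wrist');print(p['R'],p['t'],p['K'],p['k1'])"
```

```text
t 2.20 tcp [ 184.6 -597.1  222.7] toolx [0.955 0.295 0.   ] y [ 0.295 -0.955 -0.   ] z [ 0.  0. -1.] yaw(x) 17.17 F [0.9 0.3 0.7] M [-0.03 -0.03  0.01] w 87.6 q [-1.29  0.42  1.63  0.    1.09 -0.02]
[[ 2.95739458e-01 -9.55268638e-01 -4.02266017e-05]
 [-9.25166639e-01 -2.86430736e-01  2.49046428e-01]
 [-2.37917764e-01 -7.36156395e-02 -9.68491546e-01]] [-626.19802515  -30.14164397  388.99867321] [[264.63212102   0.         254.41342691]
 [  0.         264.63212102 189.48197859]
 [  0.           0.           1.        ]] -0.00042115189198211993
```

>>> jog_arm --pt "17 34 10" --pt "17 34 10" --pt "17 34 10" --pt "17 34 10" --pt "17 34 10" --pt "17 34 10" --pt "17 34 10" --pt "17 34 10" --pt "17 34 10" --pt "17 34 10" --pt "17 34 3" --pt "17 34 3" --pt "17 34 3" --pt "17 34 3" --pt "17 34 3" --pt "17 34 0" --pt "17 34 0" --pt "0 0 0" --yaw '[-1,-1,-1,-1,-1,-1,-1,-1,-1,-1,-1,-1,-1,-1,-1,-1,-1,0]'

```text
t: 3.75
ee_pos: [480.0, 8.5, 345.6]
orientation: [3.139, -0.031, 0.021]
ft_force: [0.3, 0.4, 0.3]
width: 88.1
```

```bash
cat > c.py <<'E'
from h import *
st();W=snap('wrist','w1.png')
E
python3 c.py
```

```text
t 3.75 tcp [480.    8.5 345.6] toolx [ 1.    -0.02   0.013] y [-0.02  -1.     0.002] z [ 0.013 -0.002 -1.   ] yaw(x) -1.14 F [0.3 0.4 0.3] M [-0.01  0.02  0.04] w 88.1 q [-0.01  0.06  1.81 -0.    1.25  1.59]
```

View pics/w1.png

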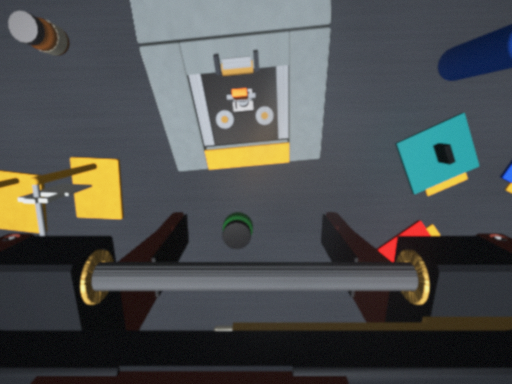

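The wrist view shows the hatch with key tab at (240,95), ledge (247,156), green jar (236,233), the stand at (95,185), and the teal cover fin at (444,153).

>>> jog_arm --pt "25 5 -20" --pt "25 5 -20" --pt "25 5 -20" --pt "0 0 0" --pt "0 0 0" --yaw '[1,0,0,0,0]'

```text
t: 4.22
ee_pos: [555.3, 19.5, 284.1]
orientation: [3.136, 0.003, 0.022]
ft_force: [0.1, -0.5, 0.9]
width: 87.9
```

```bash
cat > c.py <<'E'
from h import *
import pickle
o=st();W=snap('wrist','w2.png');pickle.dump((o,W),open('w2.pkl','wb'))
for th in ['key_tab','hatch','ledge','catch']:
    print(th,[(px(W,d['centre']).round(1).tolist(),round(d['confidence'],2)) for d in ctrl.pinpoint(W,th)])
i=W['img'][40:280,110:410];cv2.imwrite('pics/w2c.png',cv2.resize(i,(750,600),interpolation=cv2.INTER_CUBIC))
E
python3 c.py
```

```text
t 4.22 tcp [555.3  19.5 284.1] toolx [1.    0.002 0.014] y [ 0.002 -1.     0.006] z [ 0.014 -0.006 -1.   ] yaw(x) 0.12 F [ 0.1 -0.5  0.9] M [-0.01  0.01 -0.07] w 87.9 q [ 0.02  0.25  1.73 -0.01  1.15  1.59]
key_tab [([245.1, 155.4], 0.74)]
hatch []
ledge [([252.7, 205.0], 0.75)]
catch [([245.2, 127.3], 0.81)]
```

View pics/w2c.png

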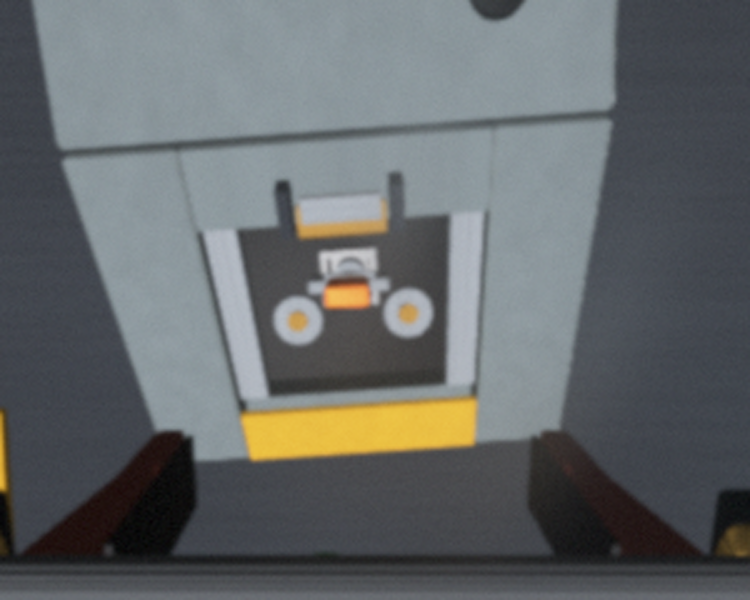

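```bash
cat > d.py <<'E'
from h import *
import pickle
from scipy.optimize import least_squares
o,W=pickle.load(open('w2.pkl','rb'))
c=lambda x,y:np.array([110+x/2.5-.3,40+y/2.5-.3])
pts=[((-59,68,10),c(242,412)),((-59,-68,10),c(475,398)),((95,120,10),c(60,152)),((95,-120,10),c(612,118)),((-95,120,10),c(152,465)),((-95,-120,10),c(560,437)),((57,68,0),c(203,231)),((57,-68,0),c(487,212))]
def M(p):
    return Rot.from_euler('z',p[2],degrees=True)*Rot.from_euler('y',-25,degrees=True)
def f(p): return np.concatenate([proj(W,M(p).apply(X)+[p[0],p[1],p[3]])-u for X,u in pts])
r=least_squares(f,[575,20,2,98],loss='soft_l1');print(r.x.round(2),f(r.x).reshape(-1,2).round(1).tolist())
r=least_squares(lambda q:f([*q,98]),[575,20,2],loss='soft_l1');print(r.x.round(2),f([*r.x,98]).reshape(-1,2).round(1).tolist())
p=[*r.x,98]
for n,X in [('ledge',(-59,0,10)),('catch',(60,0,13))]:
    Xw=M(p).apply(X)+[p[0],p[1],98];print(n,Xw,proj(W,Xw))
for z in(120,134,156): print(z,onz(W,np.array([245.1,155.4]),z),onz(W,c(348,290),z))
E
python3 d.py
```

```text
[571.36  23.24   3.87  96.14] [[-0.6, 0.7], [0.4, 0.2], [0.1, 2.1], [1.3, 0.6], [5.6, -0.9], [-0.7, 0.3], [-0.6, -4.3], [-0.9, -4.3]]
[571.66  23.12   3.72] [[-0.8, 0.7], [0.6, 0.5], [-0.5, 1.4], [2.3, 0.3], [5.1, -0.8], [-0.4, 0.8], [-0.8, -4.7], [-0.3, -4.4]]
ledge [514.08577114  19.37285434  82.12860043] [252.89292344 202.32760721]
catch [620.44391913  26.28889491 135.13909694] [246.94561222 126.16099973]
120 [585.3795887   29.04102706 120.        ] [585.01940411  24.36327261 120.        ]
134 [586.91952689  28.62981906 134.        ] [586.57478034  24.15255992 134.        ]
156 [589.33942977  27.98363507 156.        ] [589.01894298  23.82143997 156.        ]
```

```bash
cat > e.py <<'E'
from h import *
import pickle
o,W=pickle.load(open('w2.pkl','rb'))
# rebuild w1 pose
def T(pos,R): 
    M=np.eye(4);M[:3,:3]=R;M[:3,3]=pos;return M
C=T(0,W['R']);C[:3,3]=W['t']
E2=T(o['ee_pos'],Rot.from_rotvec(o['orientation']).as_matrix())
CE=C@E2
E1=T([480.0,8.5,345.6],np.array([[1,-.02,.013],[-.02,-1,.002],[.013,-.002,-1]]).T)
C1=CE@np.linalg.inv(E1)
W1=dict(W);W1['R']=C1[:3,:3];W1['t']=C1[:3,3];W1['img']=cv2.imread('pics/w1.png')
S=snap('scene');Tp=snap('top')
obs=[]
for n,p,r in(('w1',W1,(225,80,260,110)),('w2',W,(230,140,265,170)),('s',S,(255,190,295,225)),('t',Tp,(225,145,255,170))):
    h=cv2.cvtColor(p['img'],cv2.COLOR_BGR2HSV)
    m=(h[...,0]<17)&(h[...,1]>150)&(h[...,2]>90)
    mm=np.zeros_like(m);x0,y0,x1,y1=r;mm[y0:y1,x0:x1]=m[y0:y1,x0:x1]
    ys,xs=np.nonzero(mm)
    print(n,len(xs),(xs.min(),xs.max(),ys.min(),ys.max()) if len(xs) else '', xs.mean(),ys.mean())
    obs.append((p,np.array([xs.mean(),ys.mean()])))
print(tri(obs[:2]));print(tri(obs[:3]));print(tri(obs[1:3]));print(tri(obs[2:]),tri(obs))
i=S['img'][185:245,230:320];cv2.imwrite('pics/s1c.png',cv2.resize(i,(780,520),interpolation=cv2.INTER_CUBIC))
E
python3 e.py
```

```text
w1 73 (np.int64(231), np.int64(246), np.int64(88), np.int64(98)) 239.5068493150685 92.53424657534246
w2 72 (np.int64(241), np.int64(256), np.int64(153), np.int64(162)) 249.73611111111111 156.75
s 54 (np.int64(272), np.int64(278), np.int64(206), np.int64(216)) 274.85185185185185 210.77777777777777
t 0  nan nan
(array([586.90081789,  23.5743242 , 148.39948446]), [0.6, 0.6])
(array([587.07290955,  24.20282795, 140.64210479]), [0.7, 1.5, 0.9])
(array([586.16243524,  24.14710784, 139.32488998]), [1.1, 1.1])
(array([nan, nan, nan]), [nan, nan]) (array([nan, nan, nan]), [nan, nan, nan, nan])e.py:20: RuntimeWarning: Mean of empty slice.
  print(n,len(xs),(xs.min(),xs.max(),ys.min(),ys.max()) if len(xs) else '', xs.mean(),ys.mean())
  ret = ret.dtype.type(ret / rcount)
e.py:21: RuntimeWarning: Mean of empty slice.
  obs.append((p,np.array([xs.mean(),ys.mean()])))
```

View pics/s1c.png

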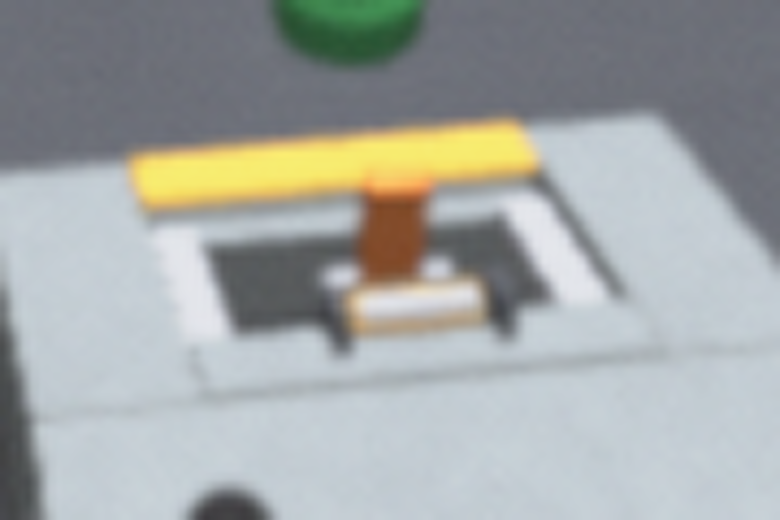

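>>> jog_arm --pt "16 2 -5" --pt "15 2 -25" --pt "0 0 -35" --pt "0 0 -30" --pt "0 0 0" --yaw '[2,1.5,0,0,0]' --gripper 0.4

```text
t: 4.98
ee_pos: [589.6, 23.8, 195.9]
orientation: [3.135, 0.103, 0.052]
ft_force: [-1.4, 0.2, 0.0]
width: 57.7
```

```bash
cat > c.py <<'E'
from h import *
import pickle,sys
n=sys.argv[1]
o=st();W=snap('wrist',n+'.png');pickle.dump((o,W),open(n+'.pkl','wb'))
i=W['img'][90:330,106:406];cv2.imwrite(f'pics/{n}c.png',cv2.resize(i,(750,600),interpolation=cv2.INTER_CUBIC))
E
python3 c.py w3
```

```text
t 4.98 tcp [589.6  23.8 195.9] toolx [0.997 0.066 0.033] y [ 0.066 -0.998  0.006] z [ 0.033 -0.004 -0.999] yaw(x) 3.78 F [-1.4  0.2  0. ] M [-0.    0.07 -0.04] w 57.7 q [ 0.02  0.39  1.75 -0.01  0.97  1.53]
```

View pics/w3c.png

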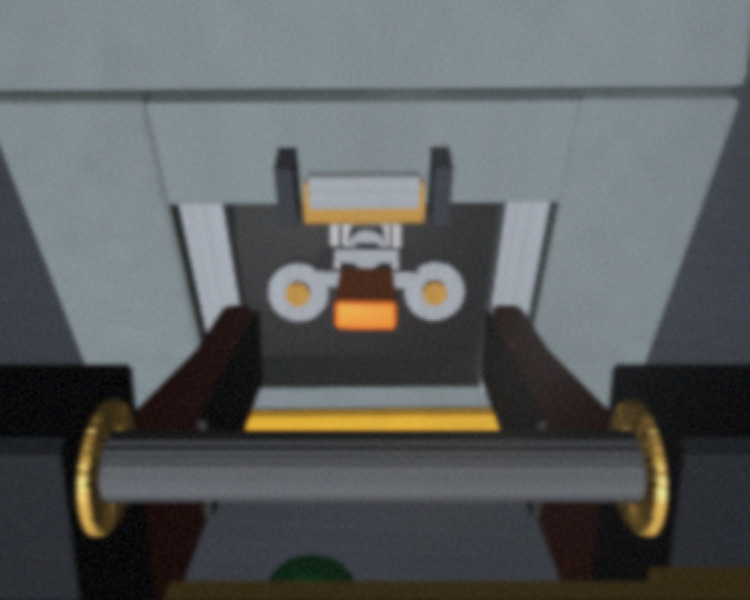

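```bash
python3 -c "
from h import *
import pickle
o,W=pickle.load(open('w3.pkl','rb'));o2,W2=pickle.load(open('w2.pkl','rb'))
u=np.array([106+366/2.5-.3,90+316/2.5-.3]);u2=np.array([110+348/2.5-.3,40+292/2.5-.3])
for z in (140,150,156): print(onz(W,u,z))
print(tri([(W,u),(W2,u2)]))
print(abs(u[0]-(106+334/2.5))*2)
S=snap('scene');print(tri([(W,u),(S,np.array([230+398/8.667,185+186/8.667]))]))
"
```

```text
[579.84566791  23.6721647  140.        ]
[583.14554555  23.85757422 150.        ]
[585.12547213  23.96881993 156.        ]
(array([589.63892057,  23.91993101, 169.5263497 ]), [0.3, 0.3])
25.0
(array([585.64106003,  25.48546832, 155.87913252]), [1.6, 1.6])
```

>>> jog_arm --pt "-4 0 -30" --pt "-1 0 -25" --pt "0 0 -20" --pt "0 0 0" --yaw '[0,0,0,0]'

```text
t: 5.42
ee_pos: [594.0, 23.9, 135.4]
orientation: [3.133, 0.103, 0.09]
ft_force: [-0.6, -0.4, -0.1]
width: 52.6
```

```bash
python3 c.py w4
```

```text
t 5.42 tcp [594.   23.9 135.4] toolx [0.996 0.066 0.057] y [ 0.065 -0.998  0.007] z [ 0.058 -0.003 -0.998] yaw(x) 3.76 F [-0.6 -0.4 -0.1] M [0.09 0.04 0.04] w 52.6 q [ 0.02  0.47  1.8  -0.01  0.82  1.53]
```

View pics/w4c.png

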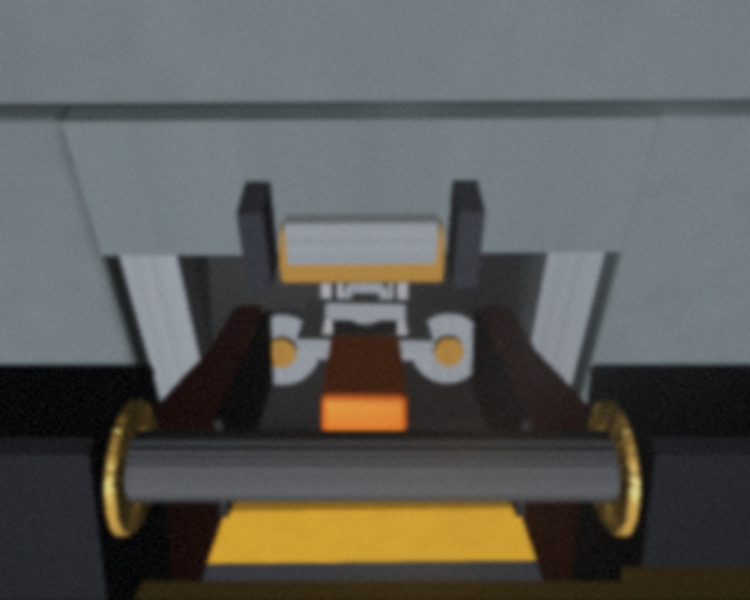

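```bash
python3 -c "
from h import *
import pickle
o,W=pickle.load(open('w4.pkl','rb'));o2,W2=pickle.load(open('w2.pkl','rb'));o3,W3=pickle.load(open('w3.pkl','rb'))
f=lambda x,y:np.array([106+x/2.5-.3,90+y/2.5-.3])
u=f(365,412);u2=np.array([110+348/2.5-.3,40+290/2.5-.3])
for z in (145,150,156): print(onz(W,u,z))
print(tri([(W,u),(W2,u2),(W3,f(366,316))]),tri([(W,u),(W3,f(366,316))]))
"
```

```text
[580.43966861  23.61657938 145.        ]
[582.76109651  23.74905064 150.        ]
[585.54681     23.90801614 156.        ]
(array([589.77402466,  24.00587532, 166.66646214]), [0.7, 0.5, 1.1]) (array([584.10525162,  23.86862675, 152.90059705]), [0.0, 0.0])
```

>>> jog_arm --pt "-6 0 -6" --pt "-4 0 -6" --pt "0 0 0" --yaw '[0,0,0]'

```text
t: 5.72
ee_pos: [588.6, 24.0, 131.3]
orientation: [3.133, 0.102, 0.11]
ft_force: [-0.9, -0.3, -0.7]
width: 52.5
```

>>> jog_arm --pt "-3 0 -20" --pt "0 0 0" --yaw '[0,0]'

```text
t: 5.88
ee_pos: [587.0, 24.0, 114.0]
orientation: [3.132, 0.102, 0.118]
ft_force: [-1.4, -0.2, -1.4]
width: 52.7
```

```bash
python3 c.py w5
```

```text
t 5.88 tcp [587.  24. 114.] toolx [0.995 0.065 0.075] y [ 0.065 -0.998  0.008] z [ 0.075 -0.003 -0.997] yaw(x) 3.76 F [-1.4 -0.2 -1.4] M [-0.    0.08 -0.03] w 52.7 q [ 0.02  0.49  1.84 -0.01  0.74  1.53]
```

>>> jog_arm --pt "0 0 0" --pt "0 0 0" --pt "0 0 0" --pt "0 0 0" --pt "0 0 0" --pt "0 0 0" --yaw '[0,0,0,0,0,0]' --gripper 1

```text
t: 6.43
ee_pos: [592.3, 24.1, 121.1]
orientation: [3.132, 0.102, 0.134]
ft_force: [0.1, 0.8, -0.6]
width: 19.9
```

```bash
python3 c.py w6
```

```text
t 6.43 tcp [592.3  24.1 121.1] toolx [0.994 0.065 0.085] y [ 0.065 -0.998  0.008] z [ 0.086 -0.003 -0.996] yaw(x) 3.76 F [ 0.1  0.8 -0.6] M [ 0.03  0.06 -0.01] w 19.9 q [ 0.02  0.48  1.83 -0.01  0.75  1.53]
```

>>> jog_arm --pt "-1 0 15" --pt "-1 0 30" --pt "-1 0 35" --pt "-1 0 35" --pt "-1 0 20" --yaw '[0,0,0,0,0]'

```text
t: 6.9
ee_pos: [582.2, 24.0, 253.6]
orientation: [3.133, 0.102, 0.112]
ft_force: [0.8, 0.5, -1.0]
width: 19.8
```

```bash
python3 c.py w7; python3 -c "
from h import *
S=snap('scene');i=S['img'][130:270,230:440];cv2.imwrite('pics/s7.png',cv2.resize(i,(798,532),interpolation=cv2.INTER_CUBIC))"
```

```text
t 6.90 tcp [582.2  24.  253.6] toolx [0.995 0.065 0.071] y [ 0.065 -0.998  0.008] z [ 0.072 -0.003 -0.997] yaw(x) 3.76 F [ 0.8  0.5 -1. ] M [-0.03 -0.03  0.  ] w 19.8 q [ 0.02  0.29  1.75 -0.01  1.03  1.53]
```

View pics/s7.png

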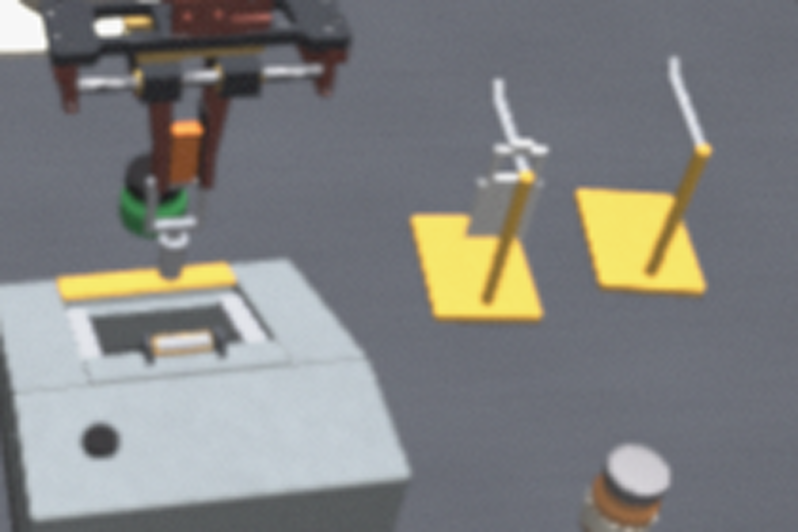

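View pics/w7.png

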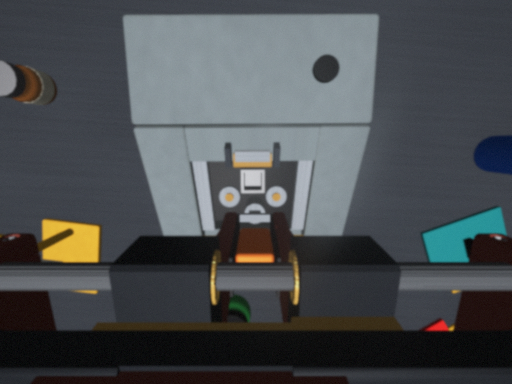

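```bash
cat > g.py <<'E'
from h import *
S=snap('scene','s8.png');T=snap('top','t8.png')
i=T['img'][170:230,115:185];cv2.imwrite('pics/t8c.png',cv2.resize(i,(700,600),interpolation=cv2.INTER_CUBIC))
i=S['img'][140:220,335:425];cv2.imwrite('pics/s8c.png',cv2.resize(i,(675,600),interpolation=cv2.INTER_CUBIC))
E
python3 g.py
```

```text
(no output)
```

View pics/t8c.png

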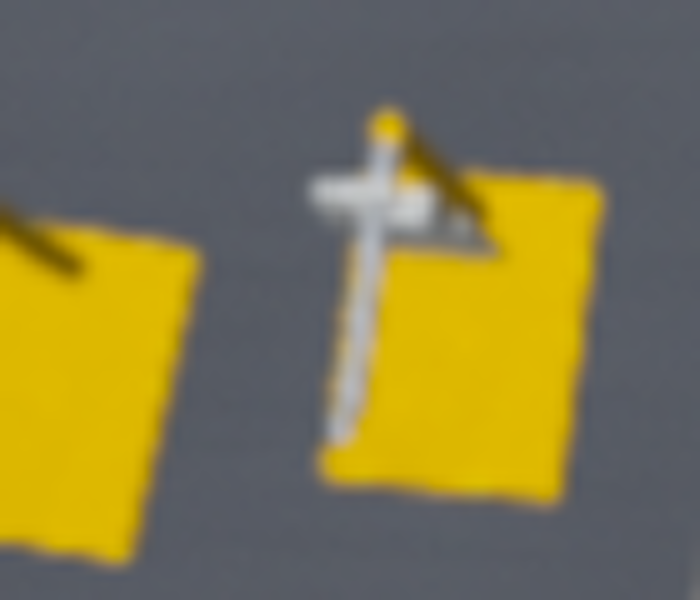

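View pics/s8c.png

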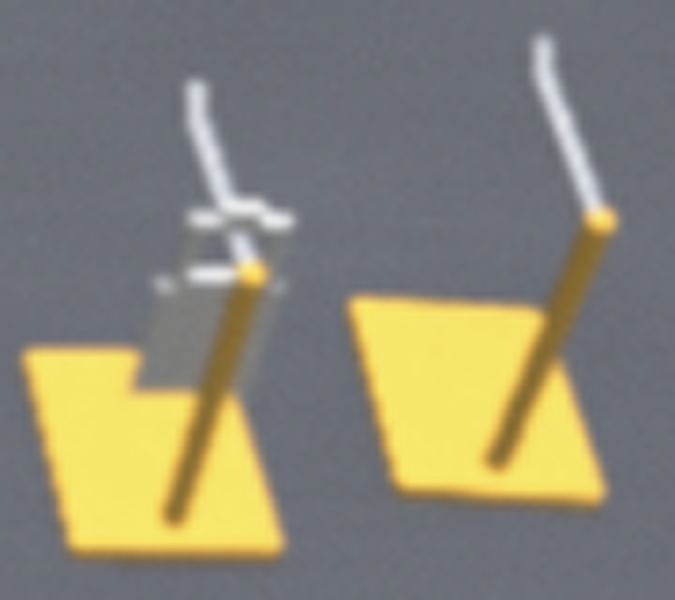

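```bash
cat > g2.py <<'E'
from h import *
S=snap('scene');T=snap('top')
t=lambda x,y:np.array([115+x/10-.45,170+y/10-.45]);s=lambda x,y:np.array([335+x/7.5-.43,140+y/7.5-.43])
a=tri([(T,t(342,438)),(S,s(196,84))]);b=tri([(T,t(386,124)),(S,s(252,270))]);print(a,b)
a=onz(T,t(342,440),160);b=onz(T,t(387,124),152);print(a,b)
d=b-a;print(np.hypot(*d[:2]),np.degrees(np.arctan2(d[1],d[0])))
# base corners
c=[onz(T,t(*q),6) for q in((605,180),(562,505),(318,478))];print(c)
for i,j in((1,0),(1,2)):
  d=c[j]-c[i];print(np.hypot(*d[:2]),np.degrees(np.arctan2(d[1],d[0])))
E
python3 g2.py
```

```text
(array([368.36286964, 317.8405483 , 160.91480298]), [1.3, 1.3]) (array([478.56558705, 310.5228565 , 156.29966508]), [0.2, 0.2])
[367.46102024 316.68662034 160.        ] [479.59697187 311.43654623 152.        ]
112.25878551319427 -2.680563931686004
[array([492.8145156, 263.7107796,   6.       ]), array([368.11770265, 272.09977354,   6.        ]), array([375.94130808, 365.06271788,   6.        ])]
124.97867970395721 -3.848781388051478
93.29157422586827 85.18941912862185
```

>>> jog_arm --pt "0 10 15" --pt "-15 20 8" --pt "-24 28 0" --pt "-24 28 0" --pt "-24 28 0" --pt "-24 28 0" --pt "-24 28 0" --pt "-24 28 0" --pt "-24 28 0" --pt "-24 28 0" --pt "-20 20 0" --pt "-20 10 0" --pt "0 0 -1" --yaw '[0,-0.7,-0.7,-0.7,-0.7,-0.7,-0.7,-0.7,-0.7,-0.7,-0.7,-0.3,0]'

```text
t: 8.28
ee_pos: [311.8, 311.6, 247.5]
orientation: [3.115, -0.117, 0.046]
ft_force: [1.0, -0.2, -0.8]
width: 19.9
```

```bash
python3 c.py w9; python3 -c "
from h import *
S=snap('scene','s9.png');i=S['img'][100:220,315:445];cv2.imwrite('pics/s9c.png',cv2.resize(i,(650,600),interpolation=cv2.INTER_CUBIC))"
```

```text
t 8.28 tcp [311.8 311.6 247.5] toolx [ 0.997 -0.074  0.03 ] y [-0.075 -0.997  0.023] z [ 0.029 -0.025 -0.999] yaw(x) -4.27 F [ 1.  -0.2 -0.8] M [ 0.02  0.04 -0.01] w 19.9 q [ 0.78  0.11  2.   -0.04  1.03  2.45]
```

View pics/s9c.png

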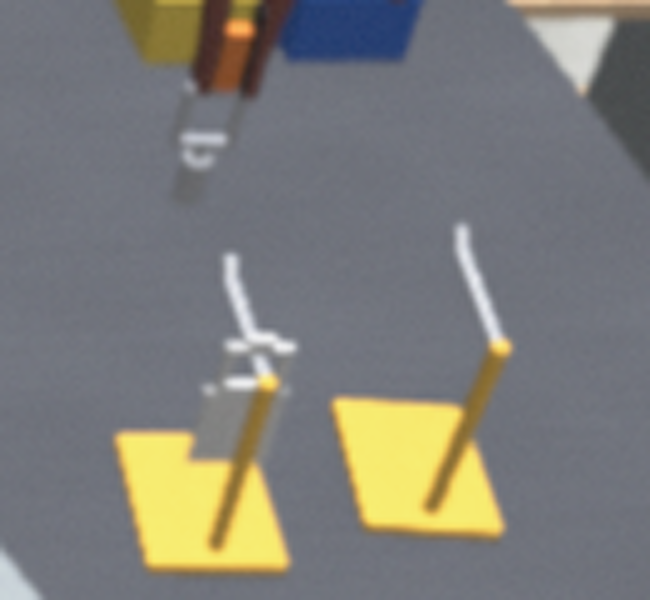

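View pics/w9.png

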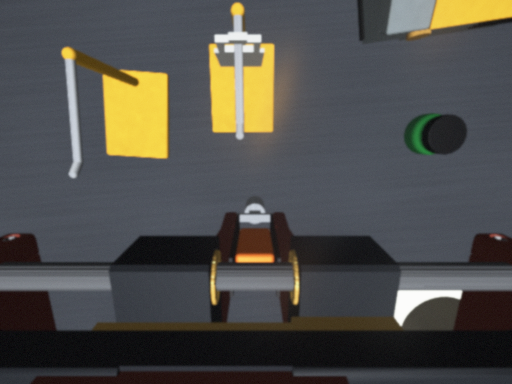

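```bash
cat > k.py <<'E'
from h import *
import pickle
o,W=pickle.load(open('w9.pkl','rb'));S=snap('scene');T=snap('top','t9.png')
s=lambda x,y:np.array([315+x/5-.4,100+y/5-.4])
print('bar under eye',tri([(W,np.array([255,217.])),(S,s(203,138))]))
print('hoop',tri([(W,np.array([255,206.])),(S,s(200,160))]))
print('tabtop',tri([(W,np.array([255,258.])),(S,s(239,27))]))
print('tip',tri([(W,np.array([240,135.])),(S,s(231,258))]),onz(W,np.array([240,135.]),158))
print('post',tri([(W,np.array([237,9.])),(S,s(269,383))]),onz(W,np.array([237,9.]),152))
print('gauge top', [onz(W,np.array(u),z) for u,z in(((238,38.),165),((238,48),165))])
i=W['img'][0:260,190:320];cv2.imwrite('pics/w9d.png',cv2.resize(i,(400,800)[::1],interpolation=cv2.INTER_CUBIC)[:600])
i=W['img'][120:270,200:310];cv2.imwrite('pics/w9e.png',cv2.resize(i,(440,600),interpolation=cv2.INTER_CUBIC))
E
python3 k.py
```

```text
bar under eye (array([306.06377202, 309.46440927, 206.5750675 ]), [0.1, 0.1])
hoop (array([311.53673875, 308.73840874, 193.65355257]), [0.1, 0.1])
tabtop (array([313.56909654, 311.14588318, 291.17755502]), [0.0, 0.0])
tip (array([371.43883474, 317.90546782, 161.94166833]), [0.5, 0.5]) [371.16643905 317.57218037 158.        ]
post (array([477.84897243, 311.50941588, 153.19945828]), [0.5, 0.5]) [478.12261513 311.06656606 152.        ]
gauge top [array([451.2440589 , 312.08797085, 165.        ]), array([443.55568542, 312.76929307, 165.        ])]
```

View pics/w9e.png

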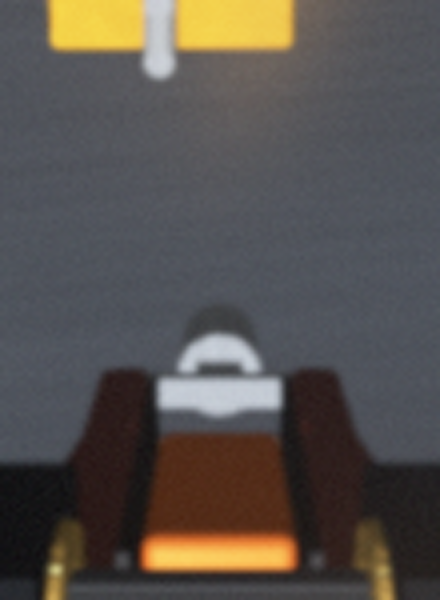

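>>> jog_arm --pt "4 4 -20" --pt "3 3 -25" --pt "2 2 -20" --pt "0 0 -8" --yaw '[0.5,0,0,0]'

```text
t: 8.82
ee_pos: [331.0, 318.6, 175.2]
orientation: [3.121, -0.117, 0.06]
ft_force: [-0.3, -0.4, -0.4]
width: 20.0
```

```bash
python3 c.py w10; python3 -c "
from h import *
S=snap('scene','s10.png');i=S['img'][100:220,315:445];cv2.imwrite('pics/s10c.png',cv2.resize(i,(650,600),interpolation=cv2.INTER_CUBIC))"
```

```text
t 8.82 tcp [331.  318.6 175.2] toolx [ 0.996 -0.075  0.039] y [-0.075 -0.997  0.017] z [ 0.038 -0.019 -0.999] yaw(x) -4.28 F [-0.3 -0.4 -0.4] M [-0.02  0.06 -0.01] w 20.0 q [ 0.77  0.25  2.03 -0.05  0.85  2.45]
```

View pics/s10c.png

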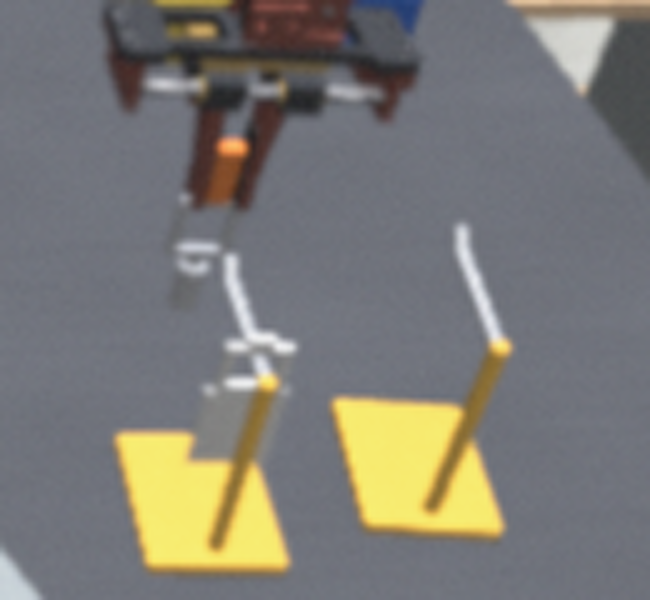

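View pics/w10c.png

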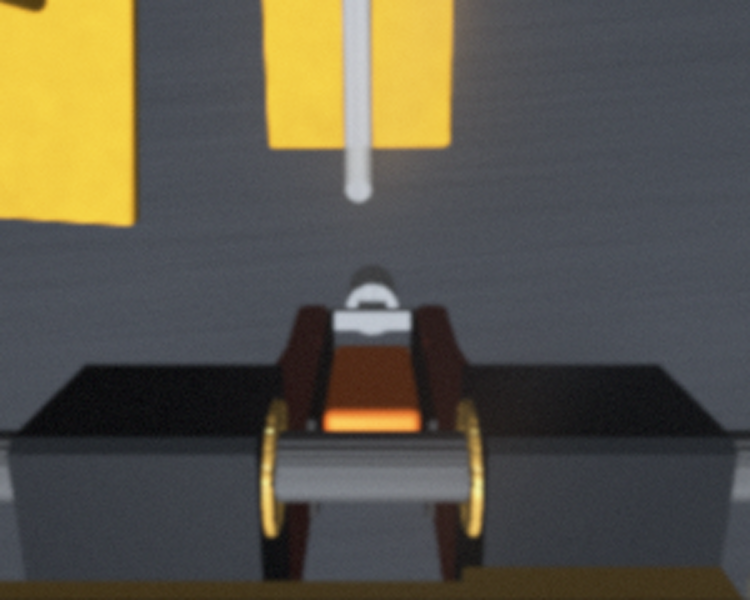

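```bash
cat > k.py <<'E'
from h import *
import pickle
o,W=pickle.load(open('w10.pkl','rb'));S=snap('scene')
s=lambda x,y:np.array([315+x/5-.4,100+y/5-.4]);w=lambda x,y:np.array([106+x/2.5-.3,90+y/2.5-.3])
print('bar under eye',tri([(W,w(372,320)),(S,s(198,247))]))
print('tabtop',tri([(W,w(372,420)),(S,s(232,146))]))
print('tip',tri([(W,w(358,190)),(S,s(231,258))]),onz(W,w(358,190),160))
print('barfar',onz(W,w(357,0),154))
E
python3 k.py
```

```text
bar under eye (array([324.81630742, 316.86792848, 134.14426987]), [0.5, 0.5])
tabtop (array([332.07231306, 318.02397454, 218.21401132]), [0.2, 0.2])
tip (array([371.18537976, 318.30351625, 161.68744728]), [0.3, 0.3]) [370.85981321 318.10178369 160.        ]
barfar [420.48950568 314.44266367 154.        ]
```

>>> jog_arm --pt "10 0 3" --pt "14 0 -1" --pt "14 0 -1" --pt "14 0 -1" --pt "14 0 -1" --pt "12 0 -1" --yaw '[0.3,0.3,0,0,0,0]'

```text
t: 9.47
ee_pos: [417.4, 319.8, 181.6]
orientation: [3.128, -0.098, 0.072]
ft_force: [-0.9, 1.4, -0.7]
width: 19.8
```

```bash
python3 c.py w11; python3 -c "
from h import *
S=snap('scene','s11.png');i=S['img'][100:220,315:445];cv2.imwrite('pics/s11c.png',cv2.resize(i,(650,600),interpolation=cv2.INTER_CUBIC))"
```

```text
t 9.47 tcp [417.4 319.8 181.6] toolx [ 0.997 -0.062  0.046] y [-0.063 -0.998  0.01 ] z [ 0.046 -0.013 -0.999] yaw(x) -3.58 F [-0.9  1.4 -0.7] M [ 0.02  0.06 -0.02] w 19.8 q [ 0.65  0.32  1.9  -0.05  0.89  2.32]
```

View pics/s11c.png

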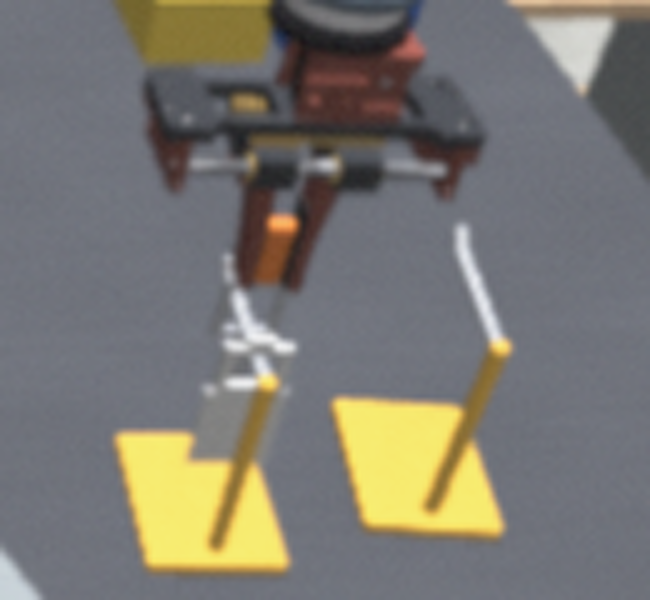

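View pics/w11c.png

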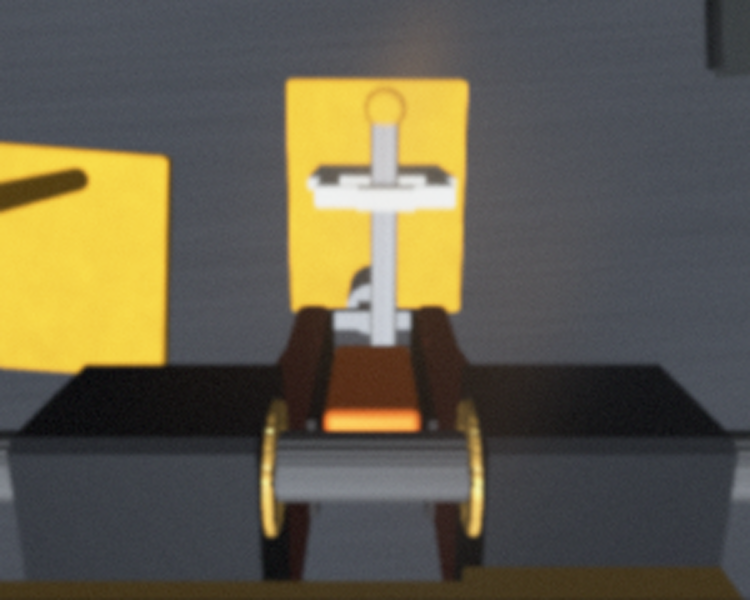

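>>> jog_arm --pt "-3 -3 -4" --pt "-3 -2 -6" --pt "-2 0 -8" --pt "-1 0 -4" --yaw '[0,0,0,0]'

```text
t: 9.9
ee_pos: [409.9, 314.6, 160.6]
orientation: [3.129, -0.101, 0.079]
ft_force: [-1.5, -12.3, 51.1]
width: 19.8
```

```bash
python3 c.py w12; python3 -c "
from h import *
S=snap('scene','s12.png');i=S['img'][100:220,315:445];cv2.imwrite('pics/s12c.png',cv2.resize(i,(650,600),interpolation=cv2.INTER_CUBIC))"
```

```text
t 9.90 tcp [409.9 314.6 160.6] toolx [ 0.997 -0.064  0.05 ] y [-0.064 -0.998  0.008] z [ 0.05  -0.012 -0.999] yaw(x) -3.67 F [ -1.5 -12.3  51.1] M [-2.26  0.1  -0.  ] w 19.8 q [ 0.66  0.34  1.94 -0.05  0.83  2.33]
```

View pics/s12c.png

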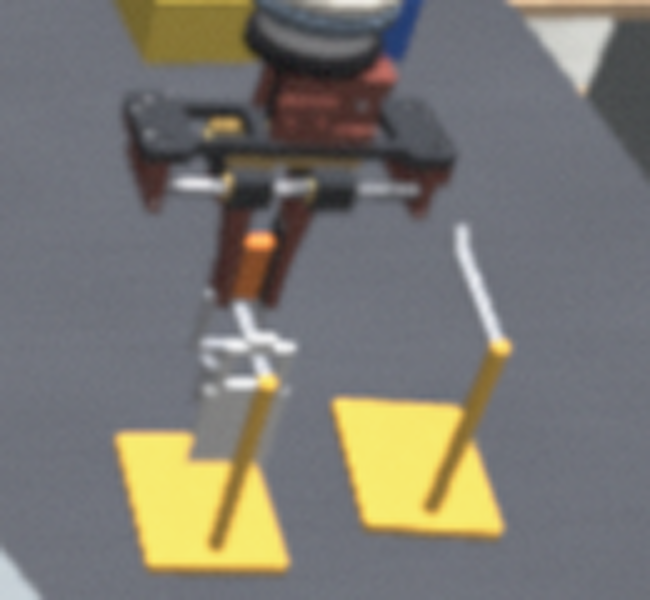

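View pics/w12c.png

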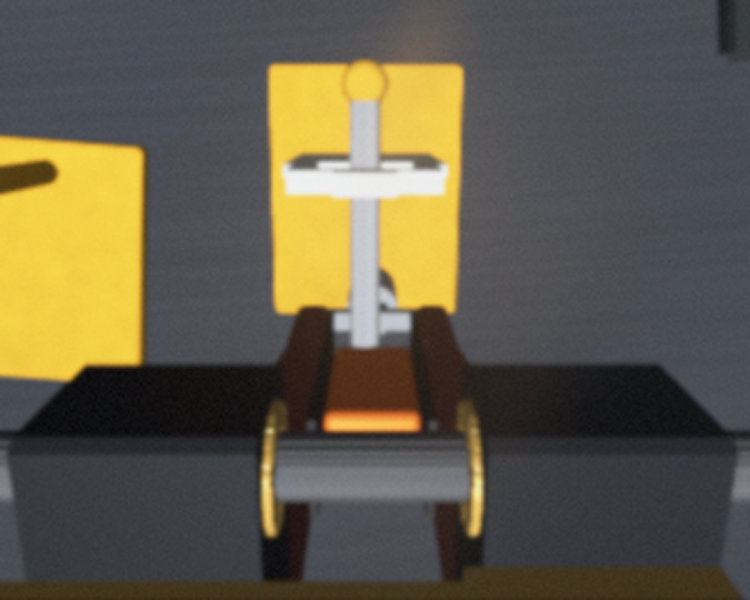

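>>> jog_arm --pt "0 0 1" --pt "0 0.5 0" --yaw '[0,0]'

```text
t: 10.17
ee_pos: [409.1, 315.0, 162.0]
orientation: [3.129, -0.099, 0.081]
ft_force: [-1.0, 0.6, -0.8]
width: 19.7
```

```bash
python3 -c "
from h import *
st()"
```

```text
t 10.17 tcp [409.1 315.  162. ] toolx [ 0.997 -0.063  0.052] y [-0.063 -0.998  0.008] z [ 0.051 -0.011 -0.999] yaw(x) -3.6 F [-1.   0.6 -0.8] M [0.06 0.06 0.03] w 19.7 q [ 0.66  0.34  1.94 -0.05  0.83  2.33]
```

>>> jog_arm --pt "0 0 -1" --pt "-0.5 0 -1" --pt "-0.5 0 -1" --pt "-0.5 0 -1" --yaw '[0,0,0,0]' --gripper 0.45

```text
t: 10.5
ee_pos: [406.6, 315.9, 157.6]
orientation: [3.131, -0.096, 0.082]
ft_force: [0.2, -0.6, -0.5]
width: 43.3
```

```bash
python3 c.py w13
```

```text
t 10.50 tcp [406.6 315.9 157.6] toolx [ 0.997 -0.061  0.053] y [-0.062 -0.998  0.007] z [ 0.052 -0.01  -0.999] yaw(x) -3.51 F [ 0.2 -0.6 -0.5] M [0.07 0.11 0.03] w 43.3 q [ 0.66  0.34  1.94 -0.05  0.82  2.33]
```

View pics/w13c.png

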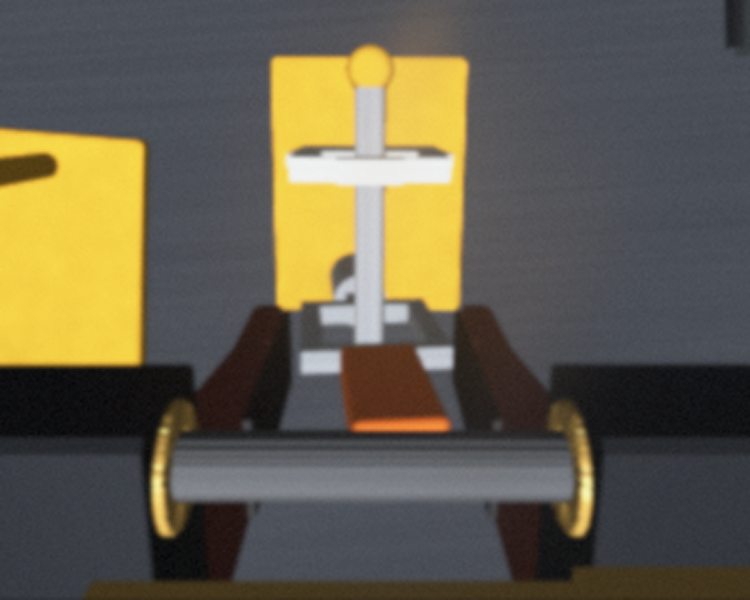

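>>> jog_arm --pt "0 0 0" --pt "0 0 0" --pt "0 0 25" --pt "0 0 40" --pt "0 0 40" --yaw '[0,0,0,0,0]' --gripper 0

```text
t: 10.97
ee_pos: [399.0, 310.7, 254.1]
orientation: [3.116, -0.094, 0.051]
ft_force: [0.9, 1.2, -0.0]
width: 78.4
```

```bash
python3 c.py w14; python3 -c "
from h import *
S=snap('scene','s14.png');i=S['img'][100:220,315:445];cv2.imwrite('pics/s14c.png',cv2.resize(i,(650,600),interpolation=cv2.INTER_CUBIC))"
```

```text
t 10.97 tcp [399.  310.7 254.1] toolx [ 0.998 -0.06   0.034] y [-0.061 -0.998  0.023] z [ 0.032 -0.025 -0.999] yaw(x) -3.45 F [ 0.9  1.2 -0. ] M [ 0.1  -0.03 -0.  ] w 78.4 q [ 0.66  0.2   1.87 -0.05  1.06  2.32]
```

View pics/s14c.png

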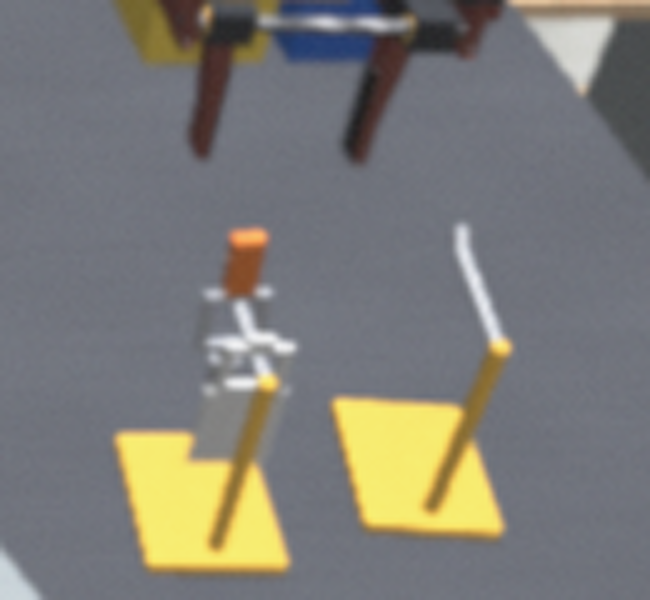

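>>> jog_arm --pt "2 -20 15" --pt "2 -40 5" --pt "3 -40 0" --pt "3 -40 0" --pt "3 -40 0" --pt "3 -40 0" --pt "3 -40 0" --pt "3 -40 0" --pt "3 -40 0" --pt "3 -40 0" --pt "3 -40 0" --pt "3 -40 0" --pt "3 -40 0" --pt "3 -40 0" --pt "3 -40 0" --pt "0 -40 0" --pt "0 -25 0" --pt "0 0 0" --yaw '[0,1.8,1.8,1.8,1.8,1.8,1.8,1.8,1.8,1.8,1.8,1.8,1.8,1.8,1.8,1.8,0,0]'

```text
t: 12.57
ee_pos: [434.8, -356.5, 266.7]
orientation: [-3.062, -0.685, -0.062]
ft_force: [-1.1, 0.6, 0.2]
width: 88.0
```

```bash
python3 c.py w15
cat > fm.py <<'E'
from h import *
import pickle,sys
o,W=pickle.load(open(sys.argv[1]+'.pkl','rb'))
h=cv2.cvtColor(W['img'],cv2.COLOR_BGR2HSV)
m=((h[...,0]>80)&(h[...,0]<98)&(h[...,1]>110)&(h[...,2]>60)).astype(np.uint8)
n,l,s,c=cv2.connectedComponentsWithStats(m);k=1+np.argmax(s[1:,4]);print(s[k],c[k])
cs,_=cv2.findContours((l==k).astype(np.uint8),cv2.RETR_EXTERNAL,cv2.CHAIN_APPROX_NONE)
q=cv2.approxPolyDP(cv2.convexHull(cs[0]),4,True)[:,0];print(q.tolist())
for u in q: print(onz(W,u.astype(float),8))
E
python3 fm.py w15
```

```text
t 12.57 tcp [ 434.8 -356.5  266.7] toolx [0.904 0.426 0.039] y [ 0.426 -0.905  0.005] z [ 0.038  0.012 -0.999] yaw(x) 25.23 F [-1.1  0.6  0.2] M [-0.05  0.01 -0.01] w 88.0 q [-0.73  0.27  1.74  0.04  1.11  0.39]
[ 215  101   86   73 5806] [257.18635894 136.30864623]
[[216, 101], [300, 103], [297, 172], [217, 172]]
[ 508.68589415 -259.8111636     8.        ]
[ 560.78803869 -376.9550714     8.        ]
[ 464.18162491 -421.43162866    8.        ]
[ 409.28224626 -304.77971898    8.        ]
```

View pics/w15.png

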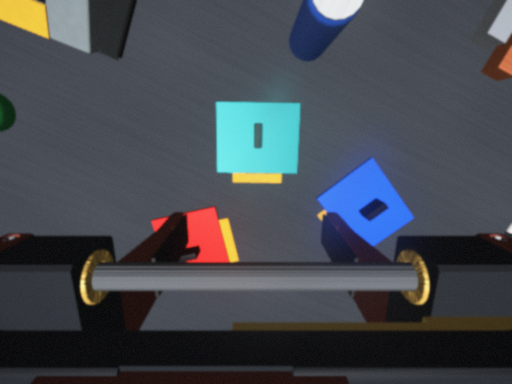

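>>> jog_arm --pt "14 6 -25" --pt "14 5 -35" --pt "12 4 -35" --pt "4 2 -35" --pt "0 0 -30" --yaw '[-0.7,0,0,0,0]' --gripper 0.3

```text
t: 13.03
ee_pos: [481.8, -334.3, 105.7]
orientation: [3.067, 0.662, 0.073]
ft_force: [-0.5, 0.4, -0.6]
width: 61.9
```

```bash
python3 c.py w16;python3 fm.py w16; python3 -c "
from h import *
import pickle
o,W=pickle.load(open('w16.pkl','rb'));
for th in ['cover_fin']:
    print(th,[(px(W,d['centre']).round(1).tolist(),round(d['confidence'],2)) for d in ctrl.pinpoint(W,th)])"
```

```text
t 13.03 tcp [ 481.8 -334.3  105.7] toolx [0.91  0.412 0.045] y [ 0.412 -0.911  0.013] z [ 0.046  0.007 -0.999] yaw(x) 24.36 F [-0.5  0.4 -0.6] M [-0.04  0.02 -0.02] w 61.9 q [-0.64  0.51  1.81  0.05  0.78  0.47]
[  193   139   133   106 12138] [257.75333663 187.33473389]
[[324, 140], [321, 216], [301, 243], [207, 243], [196, 210], [195, 139]]
[ 560.64859992 -375.94277727    8.        ]
[ 490.46799317 -408.88569139    8.        ]
[ 455.20836738 -403.20102925    8.        ]
[ 414.73487435 -312.44953189    8.        ]
[ 443.59964181 -288.48264428    8.        ]
[ 509.72898501 -261.03870103    8.        ]
cover_fin [([262.6, 193.1], 0.75), ([260.1, 257.4], 0.58), ([257.0, 193.0], 0.4)]
```

View pics/w16.png

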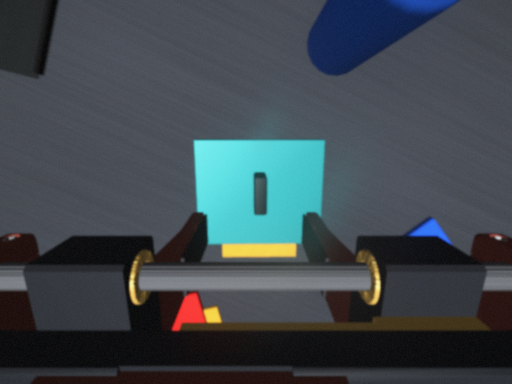

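>>> jog_arm --pt "2 -3 -30" --pt "2 -3 -30" --pt "0 -1 -15" --pt "0 0 -3" --yaw '[0,0,0,0]'

```text
t: 13.47
ee_pos: [485.2, -337.5, 28.4]
orientation: [-3.068, -0.666, -0.069]
ft_force: [-0.6, -0.3, -0.5]
width: 61.6
```

```bash
python3 c.py w17
```

```text
t 13.47 tcp [ 485.2 -337.5   28.4] toolx [0.909 0.415 0.043] y [ 0.415 -0.91   0.008] z [ 0.042  0.01  -0.999] yaw(x) 24.52 F [-0.6 -0.3 -0.5] M [-0.04  0.03 -0.03] w 61.6 q [-0.65  0.64  1.82  0.06  0.65  0.45]
```

View pics/w17.png

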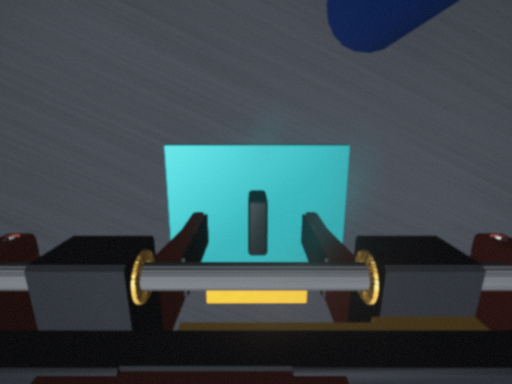

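>>> jog_arm --pt "3 0 -9" --pt "2 -1 -7" --pt "-1 0 -1" --yaw '[0,0,0]'

```text
t: 13.77
ee_pos: [492.6, -339.6, 16.1]
orientation: [3.065, 0.666, 0.076]
ft_force: [-0.1, 0.6, 0.6]
width: 61.4
```

>>> jog_arm --pt "-1 0 -1" --pt "-1 0 -1" --pt "-1 0 -1" --pt "-1 0 -1" --pt "-1 0 -1" --pt "-1 0 -1" --yaw '[0,0,0,0,0,0]' --gripper 1

```text
t: 14.27
ee_pos: [487.7, -340.7, 12.8]
orientation: [3.061, 0.666, 0.081]
ft_force: [-0.7, 0.1, 0.1]
width: 25.0
```

```bash
python3 c.py w18
```

```text
t 14.27 tcp [ 487.7 -340.7   12.8] toolx [0.908 0.415 0.049] y [ 0.415 -0.91   0.019] z [ 0.052  0.003 -0.999] yaw(x) 24.56 F [-0.7  0.1  0.1] M [-0.04  0.07 -0.01] w 25.0 q [-0.65  0.67  1.82  0.06  0.61  0.45]
```

View pics/w18.png

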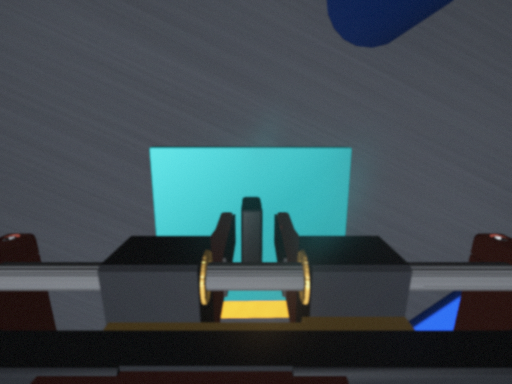

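>>> jog_arm --pt "0 0 -1" --pt "0 0 -1" --pt "0 0 -1" --pt "0 0 -1" --yaw '[0,0,0,0]' --gripper 1

```text
t: 14.65
ee_pos: [487.0, -340.4, 11.2]
orientation: [3.064, 0.664, 0.08]
ft_force: [-1.9, 1.0, 12.7]
width: 12.0
```

```bash
python3 c.py w19
```

```text
t 14.65 tcp [ 487.  -340.4   11.2] toolx [0.909 0.414 0.049] y [ 0.414 -0.91   0.016] z [ 0.051  0.005 -0.999] yaw(x) 24.49 F [-1.9  1.  12.7] M [0.77 0.64 0.03] w 12.0 q [-0.65  0.67  1.82  0.06  0.61  0.45]
```

>>> jog_arm --pt "0 0 -1" --pt "0 0 -1" --pt "1 0 3" --yaw '[0,0,0]' --gripper 0.75

```text
t: 14.95
ee_pos: [487.8, -340.4, 12.3]
orientation: [3.064, 0.664, 0.08]
ft_force: [0.1, 0.4, 0.0]
width: 21.7
```

>>> jog_arm --pt "0 0 1" --pt "0 0 -1" --pt "0 0 -1" --yaw '[0,0,0]' --gripper 1

```text
t: 15.2
ee_pos: [488.2, -340.5, 12.7]
orientation: [3.064, 0.664, 0.08]
ft_force: [-5.9, 2.9, 23.9]
width: 12.2
```

```bash
python3 c.py w20
```

```text
t 15.20 tcp [ 488.2 -340.5   12.7] toolx [0.909 0.414 0.049] y [ 0.414 -0.91   0.016] z [ 0.051  0.005 -0.999] yaw(x) 24.47 F [-5.9  2.9 23.9] M [ 0.96  1.15 -0.  ] w 12.2 q [-0.65  0.67  1.82  0.06  0.62  0.45]
```

>>> jog_arm --pt "0 0 0" --pt "1 0 5" --pt "0 0 4" --yaw '[0,0,0]' --gripper 0.75

```text
t: 15.5
ee_pos: [488.9, -340.3, 21.9]
orientation: [3.065, 0.664, 0.079]
ft_force: [-0.6, -0.1, -1.1]
width: 21.5
```

```bash
python3 -c "
from h import *
st()"
```

```text
t 15.50 tcp [ 488.9 -340.3   21.9] toolx [0.909 0.414 0.048] y [ 0.413 -0.91   0.015] z [ 0.05   0.006 -0.999] yaw(x) 24.47 F [-0.6 -0.1 -1.1] M [-0.02 -0.01 -0.05] w 21.5 q [-0.65  0.65  1.82  0.06  0.64  0.45]
```

>>> jog_arm --pt "0 0 -6" --pt "0 0 -1" --pt "0 0 0" --pt "0 0 0" --yaw '[0,0,0,0]' --gripper 1

```text
t: 15.83
ee_pos: [489.7, -340.7, 15.6]
orientation: [3.064, 0.663, 0.081]
ft_force: [-0.9, -0.2, 5.6]
width: 12.2
```

```bash
python3 c.py w20
```

```text
t 15.83 tcp [ 489.7 -340.7   15.6] toolx [0.909 0.413 0.049] y [ 0.413 -0.911  0.017] z [ 0.052  0.005 -0.999] yaw(x) 24.45 F [-0.9 -0.2  5.6] M [ 0.52  0.33 -0.02] w 12.2 q [-0.65  0.67  1.81  0.06  0.62  0.45]
```

View pics/w20.png

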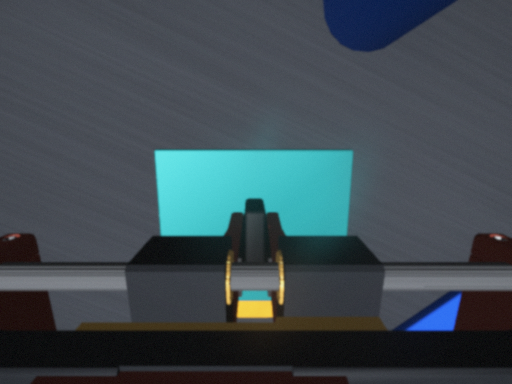

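>>> jog_arm --pt "0 0 20" --pt "-2 10 35" --pt "-3 22 30" --pt "-5 30 15" --pt "-6 36 0" --pt "-6 36 0" --pt "-6 36 0" --pt "-6 36 0" --pt "-6 36 0" --pt "-5 30 0" --pt "-3 20 0" --pt "0 0 0" --yaw '[0,0,-2,-2,-2.5,-2.5,-2.5,-2.5,-2.5,-2.5,-2,0]'

```text
t: 16.88
ee_pos: [435.1, -39.1, 115.1]
orientation: [3.126, 0.055, 0.076]
ft_force: [-0.1, -0.3, -1.1]
width: 12.0
```

```bash
python3 c.py w21; python3 -c "
from h import *
S=snap('scene','s21.png');i=S['img'][110:260,170:370];cv2.imwrite('pics/s21c.png',cv2.resize(i,(800,600),interpolation=cv2.INTER_CUBIC))"
```

```text
t 16.88 tcp [435.1 -39.1 115.1] toolx [0.998 0.035 0.048] y [ 0.035 -0.999  0.015] z [ 0.049 -0.013 -0.999] yaw(x) 2.03 F [-0.1 -0.3 -1.1] M [0.02 0.03 0.03] w 12.0 q [-0.11  0.31  2.14 -0.01  0.64  1.43]
```

View pics/s21c.png

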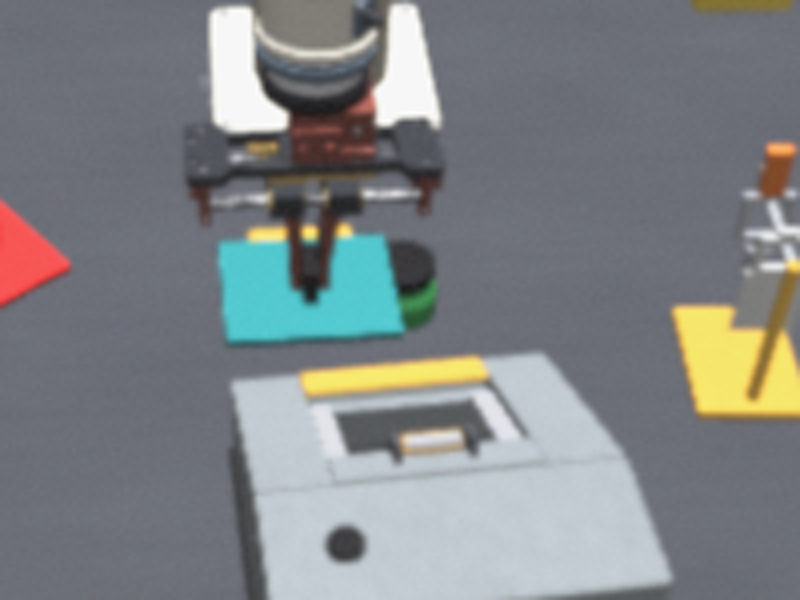

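View pics/w21.png

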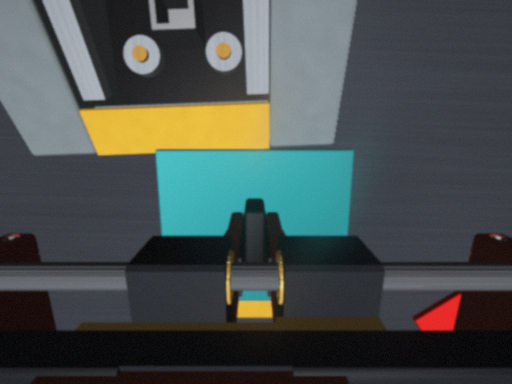

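>>> jog_arm --pt "6 -6 -8" --pt "6 -5 -8" --pt "2 -2 -6" --pt "0 0 -3" --yaw '[1,1,0,0]'

```text
t: 17.32
ee_pos: [452.9, -57.9, 89.8]
orientation: [3.123, 0.115, 0.083]
ft_force: [-5.7, 1.7, 7.6]
width: 11.5
```

```bash
python3 -c "
from h import *
st()"
```

```text
t 17.32 tcp [452.9 -57.9  89.8] toolx [0.996 0.074 0.052] y [ 0.073 -0.997  0.017] z [ 0.054 -0.013 -0.998] yaw(x) 4.26 F [-5.7  1.7  7.6] M [0.82 0.76 0.21] w 11.5 q [-0.15  0.39  2.12 -0.01  0.59  1.35]
```

>>> jog_arm --pt "-3 0 -7" --pt "-1 0 -8" --pt "0 0 -8" --yaw '[0,0,0]'

```text
t: 17.57
ee_pos: [447.0, -59.3, 66.2]
orientation: [3.125, 0.109, 0.078]
ft_force: [-3.3, 4.3, 4.8]
width: 11.7
```

```bash
python3 c.py w22; python3 -c "
from h import *
S=snap('scene','s22.png');i=S['img'][110:260,170:370];cv2.imwrite('pics/s22c.png',cv2.resize(i,(800,600),interpolation=cv2.INTER_CUBIC))"
```

```text
t 17.57 tcp [447.  -59.3  66.2] toolx [0.996 0.07  0.049] y [ 0.069 -0.997  0.015] z [ 0.05  -0.012 -0.999] yaw(x) 4.02 F [-3.3  4.3  4.8] M [1.03 0.24 0.39] w 11.7 q [-0.16  0.43  2.13 -0.01  0.53  1.35]
```

View pics/w22.png

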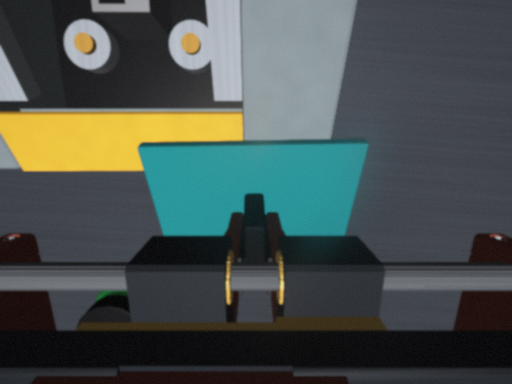

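View pics/s22c.png

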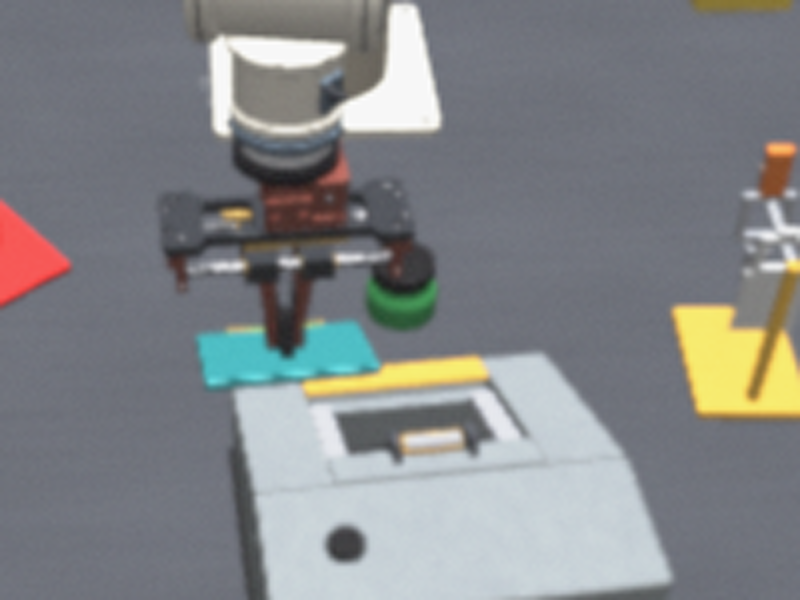

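```bash
cat > pit.py <<'E'
from h import *
import pickle,sys
# usage: pit.py pkl x1 y1 x2 y2 : outer-face top-edge corners (left,right)
from scipy.optimize import least_squares
o,W=pickle.load(open(sys.argv[1]+'.pkl','rb'))
v=list(map(float,sys.argv[2:6]));uv=np.array(v).reshape(2,2)
R=Rot.from_rotvec(o['orientation']).as_matrix();P=np.array(o['ee_pos'])-R[:,2]*18.7
yaw=np.arctan2(R[1,0],R[0,0])
PX=float(sys.argv[6]) if len(sys.argv)>6 else 0.5   # fin centre ahead of pivot
PZ=10.3
def cov(th,off=(0,0),dy=0):
    A=Rot.from_euler('z',yaw)*Rot.from_euler('y',-th,degrees=True)
    # pivot in cover(fin) frame = (-PX+off, 0, PZ)
    return lambda X:P+A.apply(np.array(X)-np.array([-PX+off[0],dy,PZ+off[1]]))
C=[(50,65,-16),(50,-65,-16)]
def f(q):
    c=cov(q[0],(q[1],0),q[2]);return np.concatenate([proj(W,c(X))-u for X,u in zip(C,uv)])
r=least_squares(f,[30,0,0]);print('pitch,slide x,dy',r.x.round(2),r.fun.round(1))
r0=least_squares(lambda q:f([q[0],0,q[1]]),[30,0]);print('no slide: pitch',r0.x.round(2),r0.fun.round(1))
c=cov(r0.x[0],(0,0),r0.x[1])
for n,X in [('lip',(-76,0,-24)),('top under',(50,0,-24)),('top outer',(50,0,-16)),('fin',(0,0,0))]:print(n,c(X).round(1),(c(X)-np.array(o['ee_pos'])).round(1))
E
python3 pit.py w22 139 145 367 143
```

```text
pitch,slide x,dy [20.61  0.42  0.88] [-0.  -0.9  0.   0.9]
no slide: pitch [20.2   0.88] [ 0.1 -1.5 -0.1  0.3]
lip [387.2 -64.1  26.7] [-59.7  -4.8 -39.6]
top under [505.2 -55.8  70.2] [58.2  3.5  3.9]
top outer [502.5 -56.   77.7] [55.5  3.3 11.4]
fin [450.1 -59.7  75.4] [ 3.1 -0.4  9.2]
```

>>> jog_arm --pt "0 0 -4" --pt "0 0 -3" --pt "0 0 -1" --yaw '[0,0,0]'

```text
t: 17.92
ee_pos: [445.5, -59.7, 58.4]
orientation: [3.127, 0.106, 0.072]
ft_force: [-2.9, 6.0, 7.0]
width: 12.0
```

```bash
python3 c.py w23
```

```text
t 17.92 tcp [445.5 -59.7  58.4] toolx [0.997 0.068 0.046] y [ 0.068 -0.998  0.014] z [ 0.047 -0.011 -0.999] yaw(x) 3.91 F [-2.9  6.   7. ] M [1.31 0.1  0.32] w 12.0 q [-0.16  0.45  2.14 -0.01  0.51  1.35]
```

View pics/w23c.png

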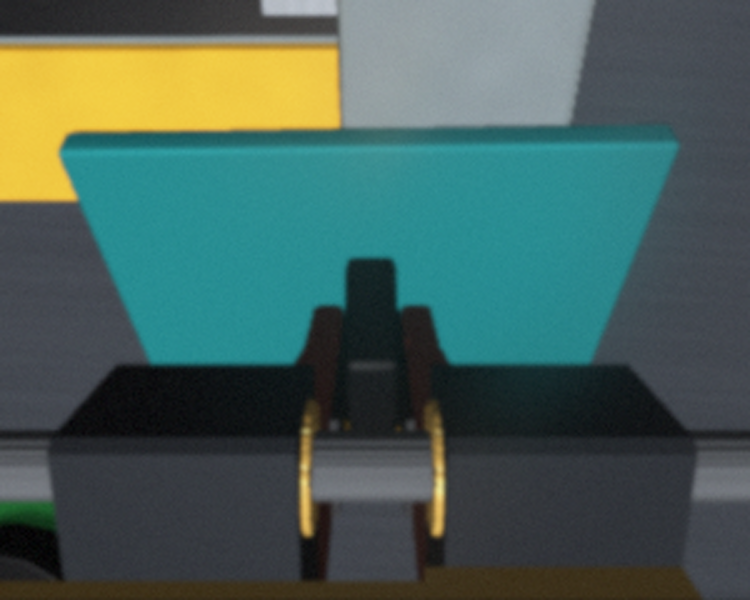

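```bash
python3 pit.py w23 130.5 150.9 376.9 148.1
```

```text
pitch,slide x,dy [34.36  3.45  1.12] [-0.  -1.3  0.   1.3]
no slide: pitch [33.87  1.12] [-1.8 -6.8  1.8 -4.2]
lip [401.3 -63.6   6.5] [-44.3  -3.9 -51.9]
top under [505.6 -56.4  76.7] [60.1  3.3 18.3]
top outer [501.2 -56.7  83.4] [55.7  2.9 25. ]
fin [450.9 -60.2  68.8] [ 5.3 -0.5 10.4]
```

```bash
cat > pit2.py <<'E'
from h import *
import pickle,sys
from scipy.optimize import least_squares
# fit cover pose fully (x,y,z of fin centre, yaw, pitch, roll fixed to tool) from 4 top-edge corners: outer L,R, under L,R
def fit(W,o,uv,C=[(50,65,-16),(50,-65,-16),(50,65,-24),(50,-65,-24)]):
    R=Rot.from_rotvec(o['orientation']).as_matrix();P=np.array(o['ee_pos'])-R[:,2]*18.7
    yaw0=np.degrees(np.arctan2(R[1,0],R[0,0]));tp=np.degrees(R[0,2])
    def pose(q): return Rot.from_euler('z',q[4],degrees=True)*Rot.from_euler('y',-q[3],degrees=True)*Rot.from_euler('x',q[5],degrees=True)
    def f(q):
        A=pose(q);res=[proj(W,A.apply(X)+q[:3])-u for X,u in zip(C,uv)]
        # priors: pivot stays near grip: pivot in cover frame (-.5,0,10.3)
        pv=A.inv().apply(P-q[:3])
        return np.concatenate([np.ravel(res),(pv-[-.5,0,10.3])/[3,1,3],[(q[4]-yaw0)/1.,q[5]/1.]])
    r=least_squares(f,[*P,30,yaw0,0])
    q=r.x;A=pose(q);pv=A.inv().apply(P-q[:3])
    print('fin',q[:3].round(1),'pitch %.1f yaw %.1f roll %.1f'%tuple(q[3:]),'pivot',pv.round(1),'res',r.fun[:2*len(C)].round(1))
    c=lambda X:A.apply(X)+q[:3]
    for n,X in [('lip',(-76,0,-24)),('topunder',(50,0,-24))]:print(n,c(X).round(1),'rel tcp',(c(X)-np.array(o['ee_pos'])).round(1),'hatch',hat(c(X)).round(1))
    return q,A
H0=np.array([571.6,23.2,97.5]);HR=Rot.from_euler('z',3.75,degrees=True)*Rot.from_euler('y',-25,degrees=True)
hat=lambda X:HR.inv().apply(np.array(X)-H0)
unhat=lambda X:HR.apply(X)+H0
if __name__=='__main__':
    o,W=pickle.load(open(sys.argv[1]+'.pkl','rb'))
    v=np.array(list(map(float,sys.argv[2:10]))).reshape(4,2)
    uv=np.c_[106+v[:,0]/2.5-.3,90+v[:,1]/2.5-.3]
    fit(W,o,uv)
E
python3 pit2.py w23 62 153 678 146 70 134 670 126
```

```text
fin [447.6 -60.7  69.2] pitch 32.9 yaw 4.6 roll -0.2 pivot [1.9 1.4 8.2] res [-0.9  0.3  0.7  0.5  0.6 -0.9 -1.2 -0.2]
lip [396.9 -64.8   7.8] rel tcp [-48.6  -5.2 -50.6] hatch [-201.1  -76.4   -5.2]
topunder [502.4 -56.4  76.1] rel tcp [56.9  3.3 17.7] hatch [-76.3 -74.9  12. ]
```

>>> jog_arm --pt "4 0 -1" --pt "0 0 -1" --yaw '[0,0]'

```text
t: 18.13
ee_pos: [446.1, -59.6, 56.8]
orientation: [3.128, 0.106, 0.062]
ft_force: [-1.6, 2.6, 9.2]
width: 11.8
```

```bash
python3 c.py w24
```

```text
t 18.13 tcp [446.1 -59.6  56.8] toolx [0.997 0.068 0.039] y [ 0.067 -0.998  0.013] z [ 0.04  -0.01  -0.999] yaw(x) 3.89 F [-1.6  2.6  9.2] M [ 0.87 -0.23  0.21] w 11.8 q [-0.16  0.45  2.13 -0.01  0.52  1.35]
```

View pics/w24c.png

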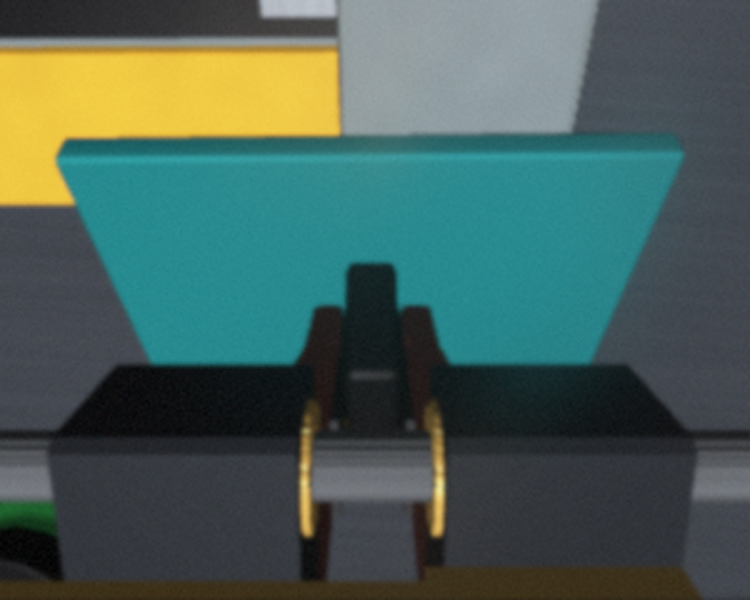

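```bash
python3 pit2.py w24 58 158 683 154 66 142 677 134
```

```text
fin [447.1 -60.8  69.1] pitch 33.5 yaw 4.5 roll -0.3 pivot [2.2 1.5 6.2] res [-0.9  1.1  1.   0.7  0.7 -1.8 -1.7 -0.4]
lip [397.1 -64.8   7.2] rel tcp [-49.   -5.2 -49.6] hatch [-201.2  -76.4   -5.9]
topunder [501.8 -56.6  76.7] rel tcp [55.7  3.  20. ] hatch [-76.6 -75.1  12.8]
```

>>> jog_arm --pt "7 0 0" --pt "3 0 0" --yaw '[0,0]'

```text
t: 18.35
ee_pos: [447.6, -59.6, 56.2]
orientation: [3.13, 0.107, 0.037]
ft_force: [-6.3, 1.4, 8.9]
width: 11.9
```

```bash
python3 c.py w25
```

```text
t 18.35 tcp [447.6 -59.6  56.2] toolx [0.997 0.068 0.023] y [ 0.068 -0.998  0.01 ] z [ 0.024 -0.009 -1.   ] yaw(x) 3.91 F [-6.3  1.4  8.9] M [0.62 0.64 0.36] w 11.9 q [-0.16  0.46  2.12 -0.01  0.54  1.36]
```

View pics/w25c.png

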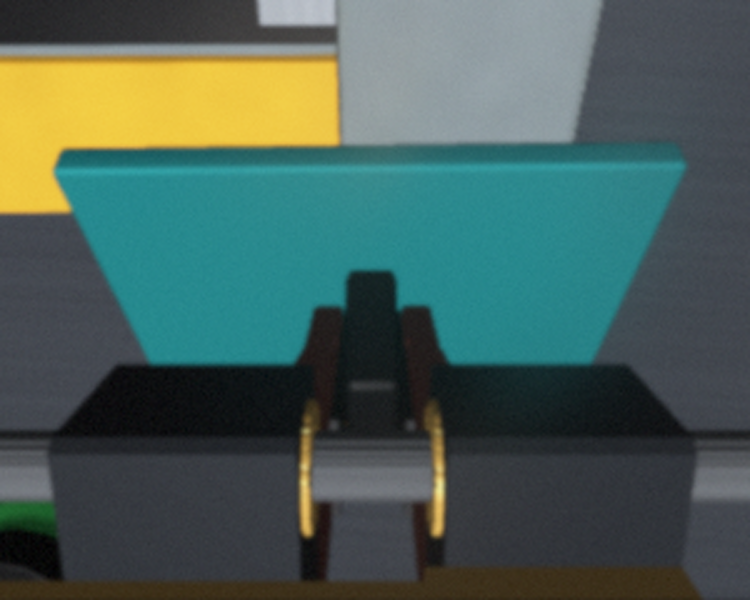

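>>> jog_arm --pt "-3 0 25" --pt "0 5 40" --pt "5 20 38" --pt "15 25 10" --pt "20 20 0" --pt "20 12 0" --pt "20 4 0" --pt "10 0 0" --yaw '[0,0,0,0,0,0,0,0]'

```text
t: 19.07
ee_pos: [536.0, 27.5, 178.1]
orientation: [3.131, 0.093, 0.042]
ft_force: [0.4, -0.5, -1.3]
width: 11.8
```

```bash
python3 c.py w26; python3 -c "
from h import *
S=snap('scene','s26.png');i=S['img'][110:260,170:370];cv2.imwrite('pics/s26c.png',cv2.resize(i,(800,600),interpolation=cv2.INTER_CUBIC))"
```

```text
t 19.07 tcp [536.   27.5 178.1] toolx [0.998 0.06  0.026] y [ 0.059 -0.998  0.01 ] z [ 0.027 -0.008 -1.   ] yaw(x) 3.41 F [ 0.4 -0.5 -1.3] M [ 0.08  0.05 -0.03] w 11.8 q [ 0.03  0.34  1.88 -0.01  0.89  1.55]
```

View pics/w26c.png

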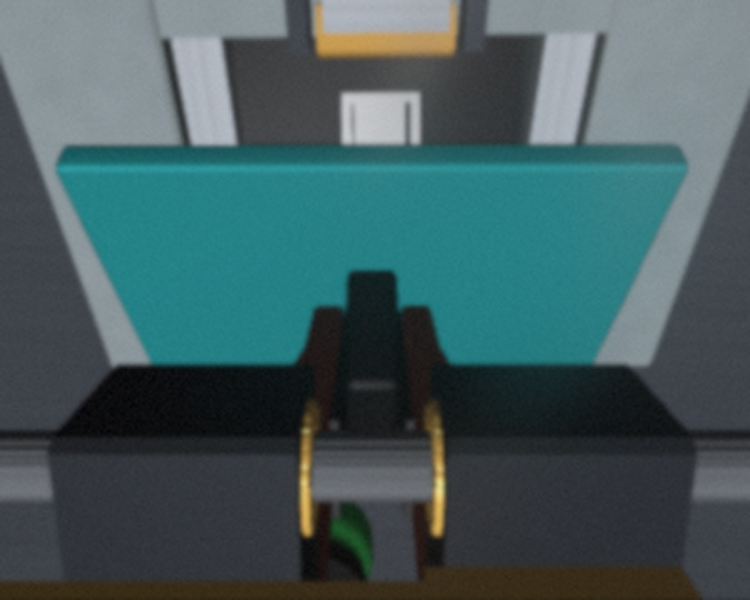

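View pics/s26c.png

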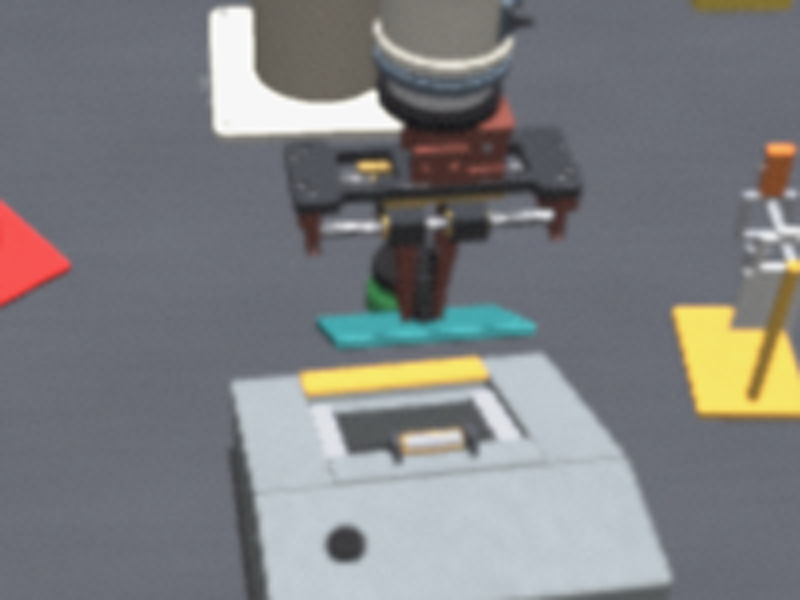

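```bash
python3 pit2.py w26 58 168 687 168 66 148 682 148
python3 - <<'E'
from pit2 import *
o,W=pickle.load(open('w26.pkl','rb'))
w=lambda x,y:np.array([106+x/2.5-.3,90+y/2.5-.3])
for X in [(60,20,13),(60,-20,13),(57,68,0),(57,-68,0),(57,0,10),(52,0,13)]: 
    u=proj(W,unhat(X));print(X,((u-[106,90]+.3)*2.5).round(0))
E
```

```text
fin [535.4  26.2 189.9] pitch 35.0 yaw 3.6 roll -0.4 pivot [4.1 1.4 5.5] res [-0.9  0.7  1.1  1.   0.7 -1.2 -1.7 -0.9]
lip [487.1  23.  126.6] rel tcp [-48.9  -4.5 -51.5] hatch [-64.1   5.3  62. ]
topunder [590.   29.4 199. ] rel tcp [54.   2.  20.9] hatch [59.9  5.  84. ]
(60, 20, 13) [320.  28.]
(60, -20, 13) [454.  28.]
(57, 68, 0) [170.  24.]
(57, -68, 0) [600.  22.]
(57, 0, 10) [387.  34.]
(52, 0, 13) [387.  54.]
```

>>> jog_arm --pt "10 -1 -12" --pt "10 -1 -14" --pt "6 -1 -10" --pt "0 0 -2" --yaw '[0.2,0,0,0]'

```text
t: 19.5
ee_pos: [557.4, 20.4, 137.4]
orientation: [3.13, 0.093, 0.032]
ft_force: [-0.6, 0.3, -2.1]
width: 11.9
```

```bash
python3 c.py w27; python3 -c "
from h import *
S=snap('scene','s27.png');i=S['img'][150:260,220:350];cv2.imwrite('pics/s27c.png',cv2.resize(i,(709,600),interpolation=cv2.INTER_CUBIC))"
```

```text
t 19.50 tcp [557.4  20.4 137.4] toolx [0.998 0.059 0.02 ] y [ 0.059 -0.998  0.01 ] z [ 0.021 -0.009 -1.   ] yaw(x) 3.41 F [-0.6  0.3 -2.1] M [0.06 0.08 0.01] w 11.9 q [ 0.02  0.43  1.85 -0.01  0.83  1.54]
```

View pics/w27c.png

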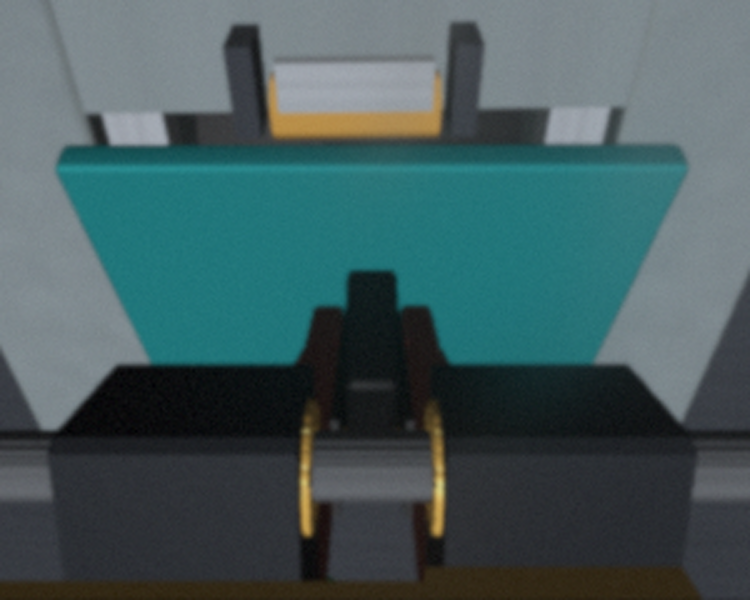

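View pics/s27c.png

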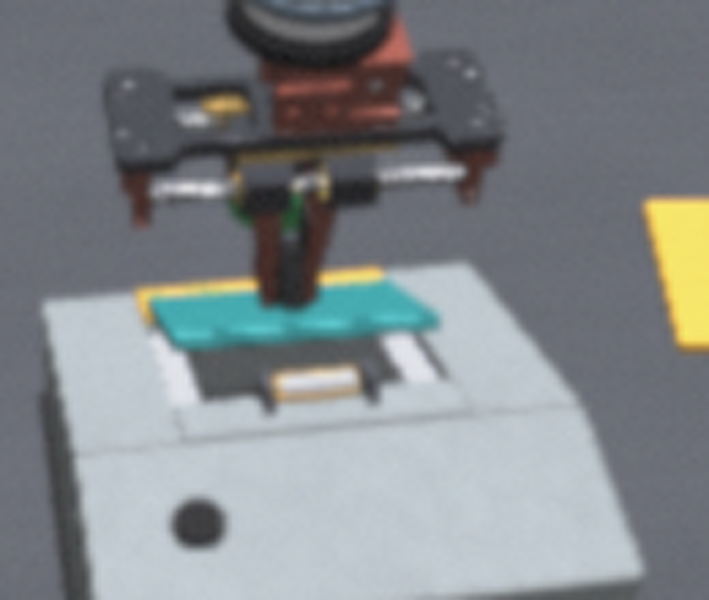

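```bash
python3 pit2.py w27 58 168 687 168 66 148 682 148
python3 - <<'E'
from pit2 import *
o,W=pickle.load(open('w27.pkl','rb'))
for X in [(60,20,13),(60,-20,13),(57,0,10),(52,0,13),(57,52,0),(57,-52,0),(57,68,10),(57,-68,10)]: 
    u=proj(W,unhat(X));print(X,((u-[106,90]+.3)*2.5).round(0))
E
```

```text
fin [556.8  19.2 149.2] pitch 34.7 yaw 3.5 roll -0.4 pivot [4.1 1.4 5.5] res [-0.9  0.7  1.1  1.   0.7 -1.3 -1.7 -0.9]
lip [508.1  16.   86.2] rel tcp [-49.2  -4.4 -51.2] hatch [-62.6  -3.1  16.7]
topunder [611.5  22.4 157.9] rel tcp [54.2  2.  20.6] hatch [61.6 -3.4 38. ]
(60, 20, 13) [276. 101.]
(60, -20, 13) [440. 100.]
(57, 0, 10) [358. 106.]
(52, 0, 13) [358. 130.]
(57, 52, 0) [160.  90.]
(57, -52, 0) [556.  88.]
(57, 68, 10) [ 86. 108.]
(57, -68, 10) [629. 105.]
```

>>> jog_arm --pt "8 3.5 2" --pt "3 0 -1" --yaw '[0.3,0]'

```text
t: 19.77
ee_pos: [566.8, 23.9, 139.8]
orientation: [3.13, 0.1, 0.03]
ft_force: [0.7, -0.5, -1.2]
width: 12.1
```

```bash
python3 c.py w28; python3 pit2.py w28 58 168 687 168 66 148 682 148
```

```text
t 19.77 tcp [566.8  23.9 139.8] toolx [0.998 0.064 0.019] y [ 0.064 -0.998  0.01 ] z [ 0.019 -0.009 -1.   ] yaw(x) 3.68 F [ 0.7 -0.5 -1.2] M [ 0.03  0.04 -0.01] w 12.1 q [ 0.03  0.44  1.83 -0.01  0.85  1.54]
fin [566.3  22.6 151.6] pitch 34.6 yaw 3.8 roll -0.4 pivot [4.1 1.4 5.5] res [-0.9  0.7  1.1  1.   0.7 -1.3 -1.7 -0.9]
lip [517.5  19.2  88.7] rel tcp [-49.3  -4.7 -51.1] hatch [-52.9  -0.5  14.9]
topunder [621.   26.1 160.3] rel tcp [54.2  2.2 20.5] hatch [71.4 -0.3 36. ]
```

View pics/w28c.png

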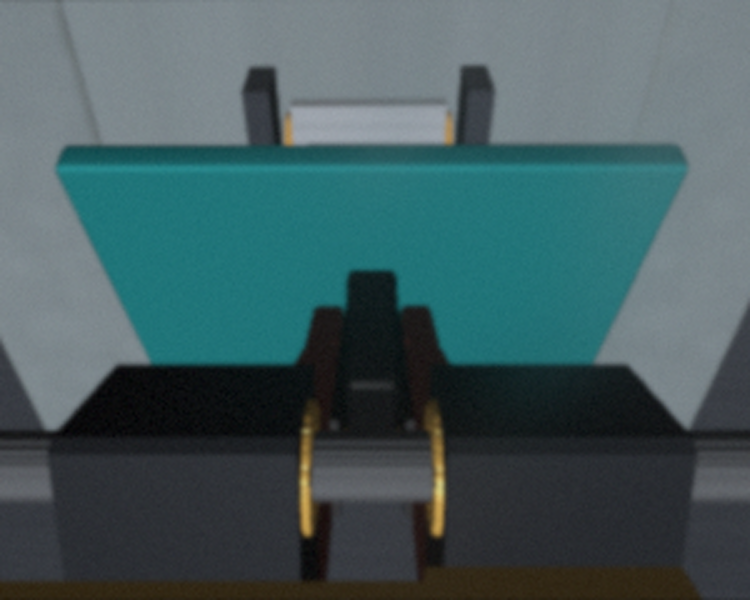

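>>> jog_arm --pt "3 0.5 -7" --pt "3 0.5 -7" --pt "0 0 -2" --yaw '[0,0,0]'

```text
t: 20.07
ee_pos: [574.0, 24.6, 126.8]
orientation: [3.129, 0.102, 0.033]
ft_force: [-14.3, -3.0, 37.5]
width: 11.8
```

```bash
python3 c.py w29
```

```text
t 20.07 tcp [574.   24.6 126.8] toolx [0.998 0.065 0.021] y [ 0.065 -0.998  0.011] z [ 0.021 -0.01  -1.   ] yaw(x) 3.72 F [-14.3  -3.   37.5] M [0.18 2.16 0.08] w 11.8 q [ 0.03  0.47  1.82 -0.01  0.83  1.54]
```

View pics/w29c.png

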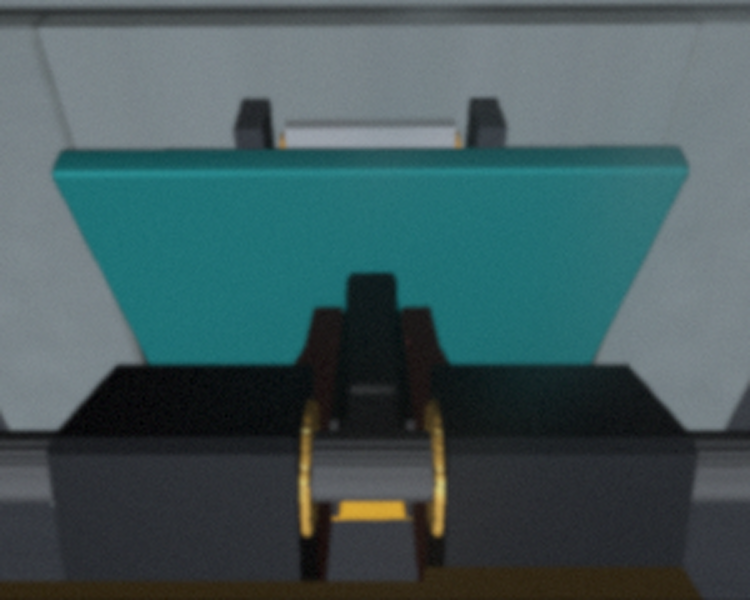

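```bash
python3 pit2.py w29 54 173 688 173 62 152 682 150; python3 -c "
from h import *
S=snap('scene','s29.png');i=S['img'][150:260,220:350];cv2.imwrite('pics/s29c.png',cv2.resize(i,(709,600),interpolation=cv2.INTER_CUBIC))"
```

```text
fin [573.2  23.6 138.1] pitch 36.6 yaw 3.9 roll -0.3 pivot [4.8 1.1 5.6] res [-0.8  0.8  1.   0.6  0.6 -1.3 -1.4 -0.6]
lip [526.6  20.3  73.6] rel tcp [-47.4  -4.3 -53.2] hatch [-51.    0.   -2.6]
topunder [627.5  27.2 148.7] rel tcp [53.5  2.6 21.9] hatch [72.5  0.3 22.7]
```

View pics/s29c.png

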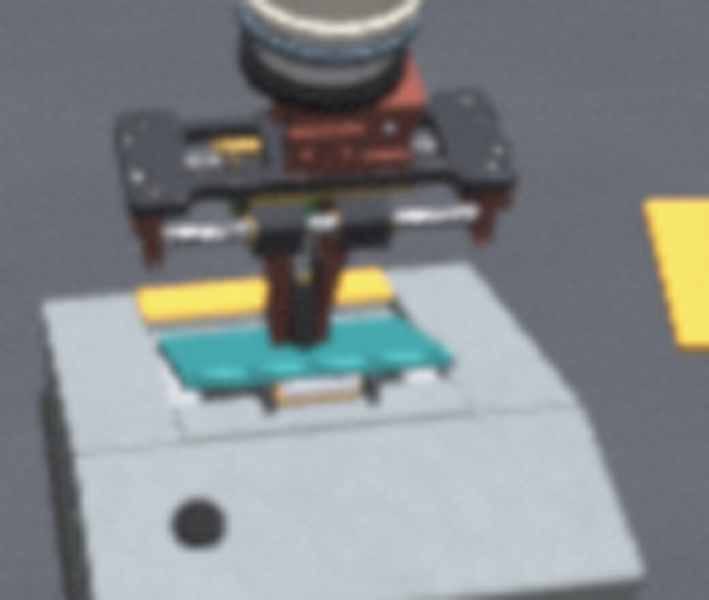

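>>> jog_arm --pt "-6 -0.4 -1" --pt "-7 -0.4 -2" --yaw '[0,0]'

```text
t: 20.33
ee_pos: [562.7, 24.0, 125.2]
orientation: [3.129, 0.102, 0.04]
ft_force: [-1.1, 0.4, -2.4]
width: 11.4
```

```bash
python3 c.py w30
```

```text
t 20.33 tcp [562.7  24.  125.2] toolx [0.998 0.065 0.025] y [ 0.065 -0.998  0.011] z [ 0.026 -0.009 -1.   ] yaw(x) 3.73 F [-1.1  0.4 -2.4] M [-0.02  0.11  0.05] w 11.4 q [ 0.03  0.46  1.85 -0.01  0.81  1.54]
```

View pics/w30c.png

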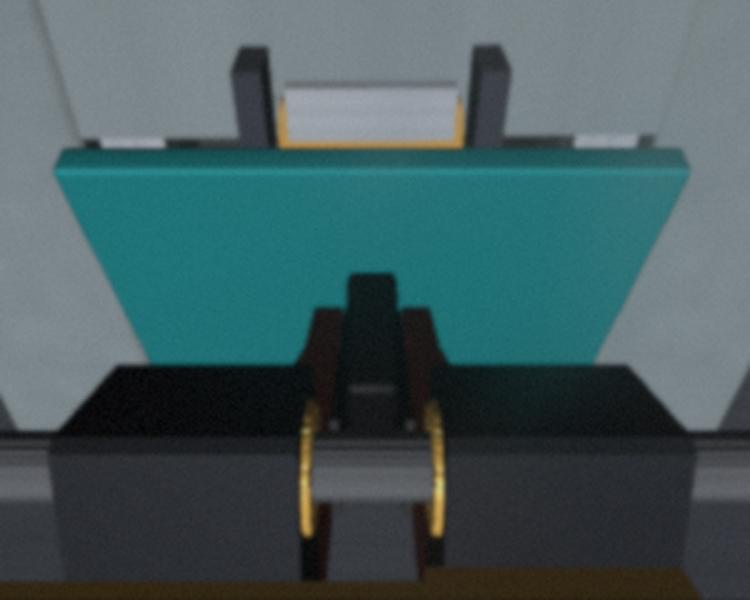

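```bash
python3 pit2.py w30 56 171 689 171 64 151 684 150
```

```text
fin [561.9  22.7 137.2] pitch 36.0 yaw 3.9 roll -0.4 pivot [4.3 1.4 5.2] res [-0.9  0.9  1.1  1.   0.7 -1.4 -1.7 -0.9]
lip [514.6  19.3  73.1] rel tcp [-48.1  -4.7 -52.1] hatch [-62.1  -0.1   2. ]
topunder [616.3  26.3 147.1] rel tcp [53.6  2.2 21.9] hatch [61.6  0.1 26. ]
```

>>> jog_arm --pt "1 0 -5" --pt "0 0 -1" --yaw '[0,0]'

```text
t: 20.55
ee_pos: [561.9, 23.8, 119.7]
orientation: [3.129, 0.102, 0.037]
ft_force: [-8.5, -1.8, 22.2]
width: 12.2
```

```bash
python3 c.py w31
```

```text
t 20.55 tcp [561.9  23.8 119.7] toolx [0.998 0.065 0.023] y [ 0.065 -0.998  0.011] z [ 0.024 -0.01  -1.   ] yaw(x) 3.73 F [-8.5 -1.8 22.2] M [0.5  1.57 0.05] w 12.2 q [ 0.03  0.46  1.85 -0.01  0.8   1.54]
```

View pics/w31c.png

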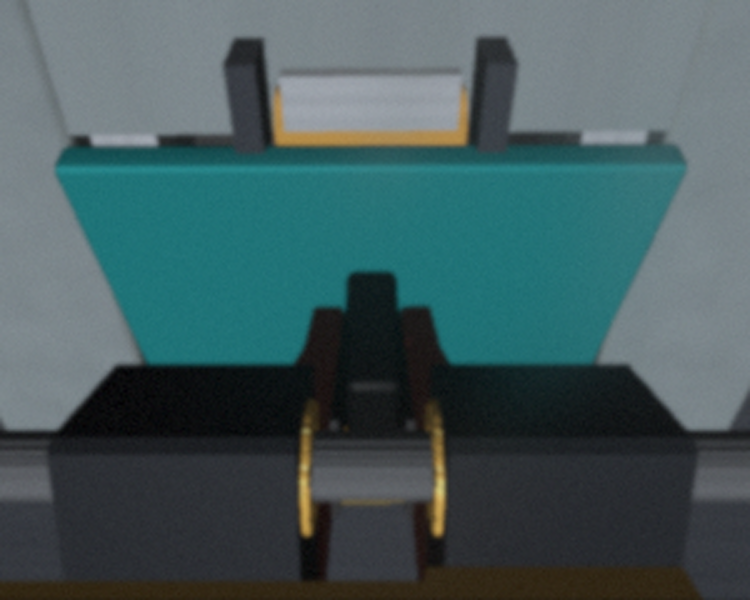

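```bash
python3 pit2.py w31 58 169 687 169 66 147 681 148; python3 -c "
from h import *
S=snap('scene','s31.png');i=S['img'][150:260,220:350];cv2.imwrite('pics/s31c.png',cv2.resize(i,(709,600),interpolation=cv2.INTER_CUBIC))"
```

```text
fin [561.5  22.6 130.8] pitch 35.6 yaw 3.8 roll -0.4 pivot [4.5 1.3 6.1] res [-0.9  0.4  1.   0.9  0.6 -0.9 -1.4 -0.8]
lip [513.7  19.3  67.1] rel tcp [-48.2  -4.5 -52.6] hatch [-65.4  -0.1  -3. ]
topunder [616.   26.1 140.4] rel tcp [54.1  2.3 20.7] hatch [58.4  0.  20.1]
```

View pics/s31c.png

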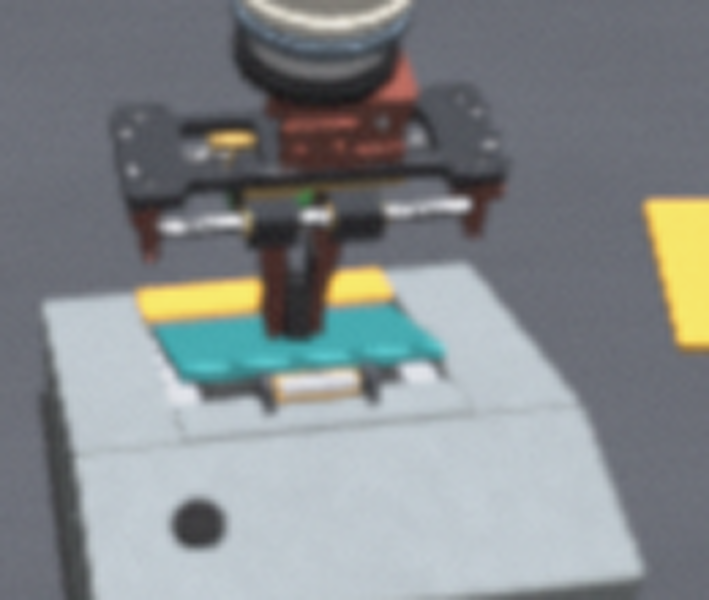

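>>> jog_arm --pt "-6 -0.4 -1" --pt "-3 0 -1" --yaw '[0,0]'

```text
t: 20.82
ee_pos: [553.9, 23.5, 118.0]
orientation: [3.129, 0.101, 0.04]
ft_force: [-0.4, 1.0, -2.2]
width: 11.5
```

```bash
python3 c.py w32
```

```text
t 20.82 tcp [553.9  23.5 118. ] toolx [0.998 0.065 0.025] y [ 0.064 -0.998  0.011] z [ 0.026 -0.009 -1.   ] yaw(x) 3.71 F [-0.4  1.  -2.2] M [-0.01  0.04 -0.04] w 11.5 q [ 0.03  0.46  1.87 -0.01  0.79  1.54]
```

View pics/w32c.png

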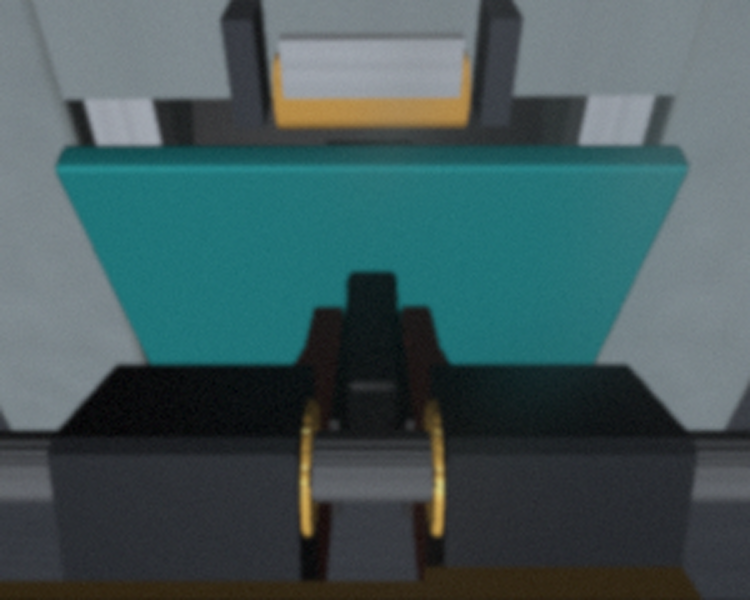

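```bash
python3 pit2.py w32 57 169 688 169 65 147 682 148
```

```text
fin [553.6  22.3 129.3] pitch 36.0 yaw 3.8 roll -0.4 pivot [4.3 1.3 6. ] res [-0.9  0.5  1.   0.9  0.6 -0.9 -1.4 -0.8]
lip [506.3  19.   65.2] rel tcp [-47.7  -4.5 -52.8] hatch [-73.    0.1  -1.6]
topunder [608.   25.8 139.2] rel tcp [54.1  2.3 21.3] hatch [50.7  0.2 22.4]
```

>>> jog_arm --pt "4 0.3 -4" --pt "4 0.3 -4" --yaw '[0,0]'

```text
t: 21.03
ee_pos: [561.7, 24.0, 110.0]
orientation: [3.129, 0.102, 0.039]
ft_force: [-1.3, -0.8, 9.0]
width: 12.0
```

```bash
python3 c.py w33
```

```text
t 21.03 tcp [561.7  24.  110. ] toolx [0.998 0.065 0.025] y [ 0.065 -0.998  0.011] z [ 0.025 -0.01  -1.   ] yaw(x) 3.74 F [-1.3 -0.8  9. ] M [0.36 0.74 0.09] w 12.0 q [ 0.03  0.48  1.86 -0.01  0.78  1.54]
```

View pics/w33c.png

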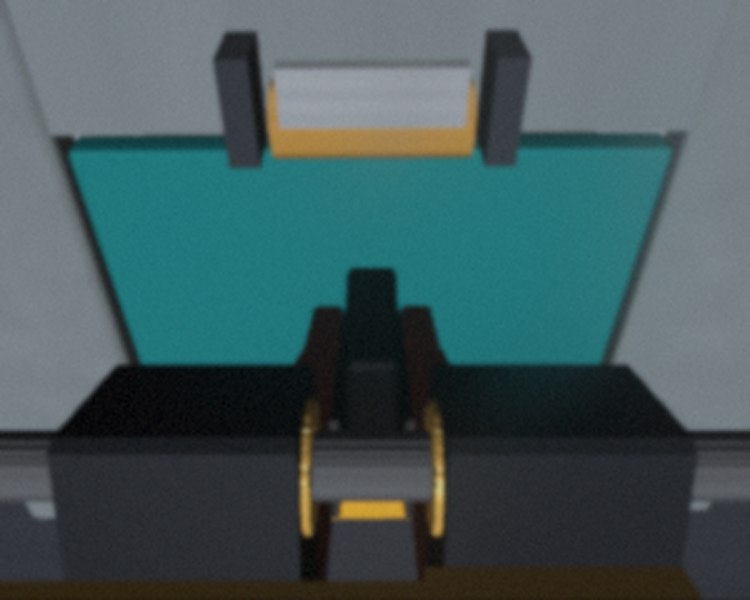

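Run:
```python
from pit2 import *
o,W=pickle.load(open('w33.pkl','rb'))
v=np.array([[70,150],[674,148]]);uv=np.c_[106+v[:,0]/2.5-.3,90+v[:,1]/2.5-.3]
fit(W,o,uv,[(50,65,-16),(50,-65,-16)])
for X in [(55,65,8),(55,-65,8)]: print(((proj(W,unhat(X))-[106,90]+.3)*2.5).round(0))
S=snap('scene','s33.png');i=S['img'][150:260,220:350];cv2.imwrite('pics/s33c.png',cv2.resize(i,(709,600),interpolation=cv2.INTER_CUBIC))
```

```text
fin [563.4  23.1 119.9] pitch 28.4 yaw 3.9 roll -0.4 pivot [2.3 1.2 8.8] res [-0.4 -0.4 -0.3  0.2]
lip [508.1  19.1  62.6] rel tcp [-53.5  -4.9 -47.4] hatch [-72.4   0.1  -4.8]
topunder [618.7  26.8 122.5] rel tcp [57.   2.7 12.5] hatch [53.4  0.5  2.7]
[ 72. 134.]
[673. 134.]
```

View pics/s33c.png

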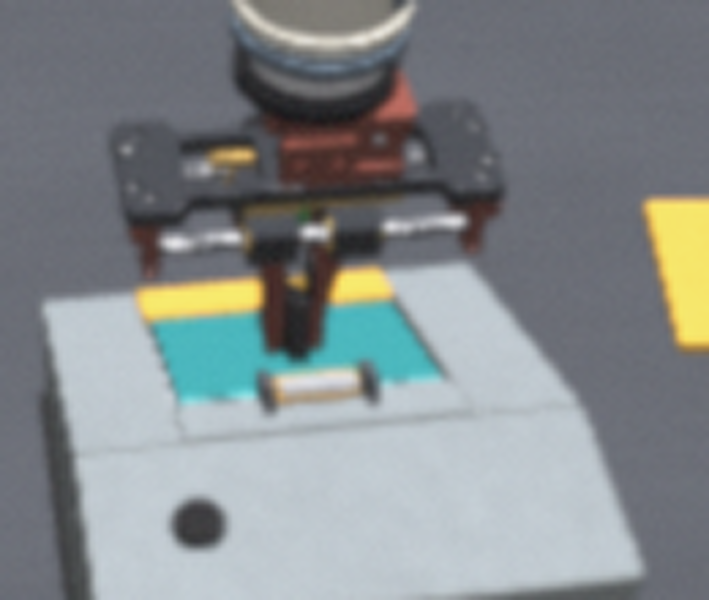

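>>> jog_arm --pt "2 0.1 -4" --pt "1 0 -3" --yaw '[0,0]'

```text
t: 21.3
ee_pos: [563.4, 24.0, 107.4]
orientation: [3.129, 0.102, 0.029]
ft_force: [-25.3, 0.1, 58.7]
width: 11.9
```

```bash
python3 c.py w34
```

```text
t 21.30 tcp [563.4  24.  107.4] toolx [0.998 0.065 0.018] y [ 0.065 -0.998  0.011] z [ 0.019 -0.01  -1.   ] yaw(x) 3.74 F [-25.3   0.1  58.7] M [0.52 3.86 0.08] w 11.9 q [ 0.03  0.49  1.85 -0.02  0.78  1.54]
```

View pics/w34c.png

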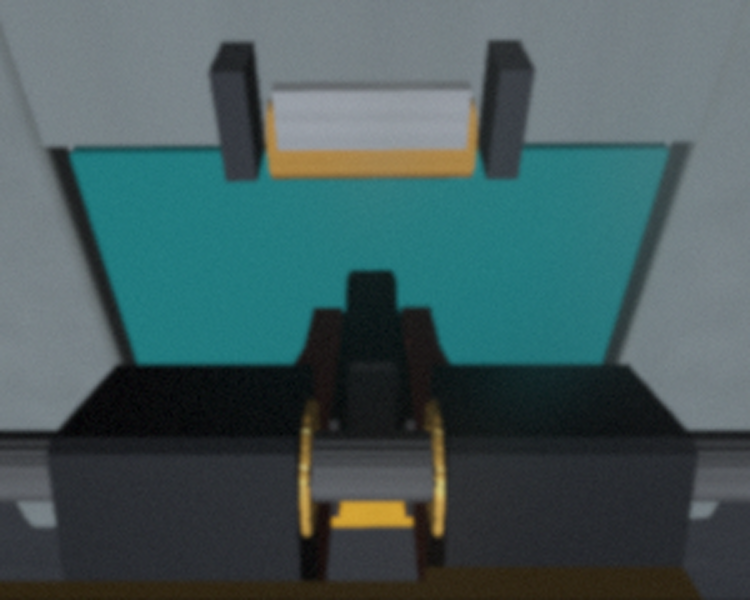

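>>> jog_arm --pt "-1 0 1" --pt "0 0 0" --yaw '[0,0]'

```text
t: 21.52
ee_pos: [562.0, 24.1, 109.0]
orientation: [3.129, 0.102, 0.028]
ft_force: [-0.9, 0.3, -2.4]
width: 11.8
```

>>> jog_arm --pt "0 0 -1" --pt "0 0 -1" --pt "0 0 -1" --pt "0 0 -1" --yaw '[0,0,0,0]' --gripper 0.55

```text
t: 21.85
ee_pos: [562.2, 20.3, 107.2]
orientation: [3.122, 0.107, 0.025]
ft_force: [-8.8, -8.9, 21.9]
width: 34.7
```

```bash
python3 c.py w35
```

```text
t 21.85 tcp [562.2  20.3 107.2] toolx [0.998 0.068 0.015] y [ 0.068 -0.998  0.018] z [ 0.016 -0.017 -1.   ] yaw(x) 3.93 F [-8.8 -8.9 21.9] M [-1.46  1.38 -0.01] w 34.7 q [ 0.02  0.49  1.85 -0.02  0.78  1.54]
```

View pics/w35c.png

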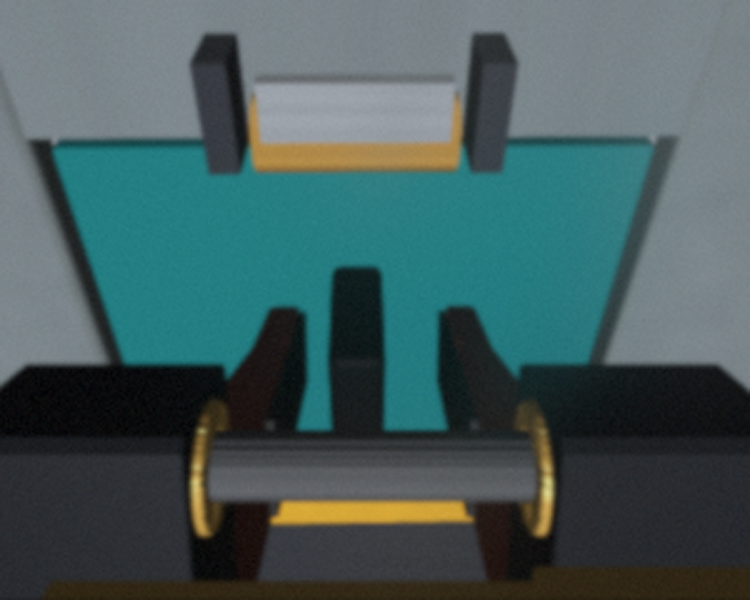

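>>> jog_arm --pt "0 0 15" --pt "-2 0 35" --pt "-4 0 40" --pt "-4 0 40" --yaw '[0,0,0,0]'

```text
t: 22.23
ee_pos: [547.5, 18.6, 230.8]
orientation: [3.121, 0.106, -0.003]
ft_force: [0.5, 0.2, -0.3]
width: 39.5
```

```bash
python3 c.py w36
python3 - <<'E'
from pit2 import *
o,W=pickle.load(open('w36.pkl','rb'))
im=cv2.resize(W['img'][90:330,106:406],(750,600),interpolation=cv2.INTER_CUBIC)
for X in [(-55,65,8),(55,65,8),(55,-65,8),(-55,-65,8)]:
    u=((proj(W,unhat(X))-[106,90]+.3)*2.5);print(u.round(0));cv2.circle(im,tuple(int(a) for a in u),4,(0,0,255),1)
cv2.imwrite('pics/w36d.png',im)
S=snap('scene','s36.png');i=S['img'][150:260,220:350];cv2.imwrite('pics/s36c.png',cv2.resize(i,(709,600),interpolation=cv2.INTER_CUBIC))
E
```

```text
t 22.23 tcp [547.5  18.6 230.8] toolx [ 0.998  0.068 -0.002] y [ 0.068 -0.998  0.019] z [-0.001 -0.019 -1.   ] yaw(x) 3.87 F [ 0.5  0.2 -0.3] M [-0.02 -0.05  0.04] w 39.5 q [ 0.02  0.3   1.79 -0.02  1.05  1.54]
[225. 283.]
[187.  71.]
[524.  72.]
[489. 282.]
```

View pics/w36d.png

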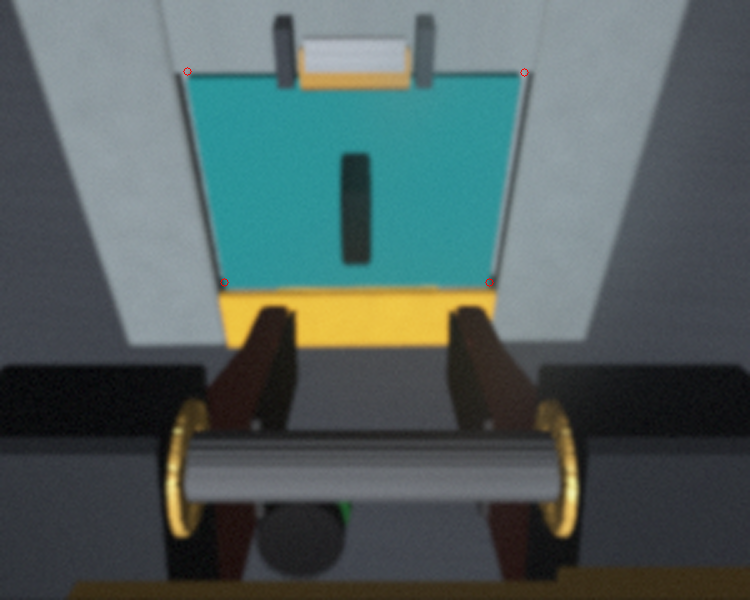

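View pics/s36c.png

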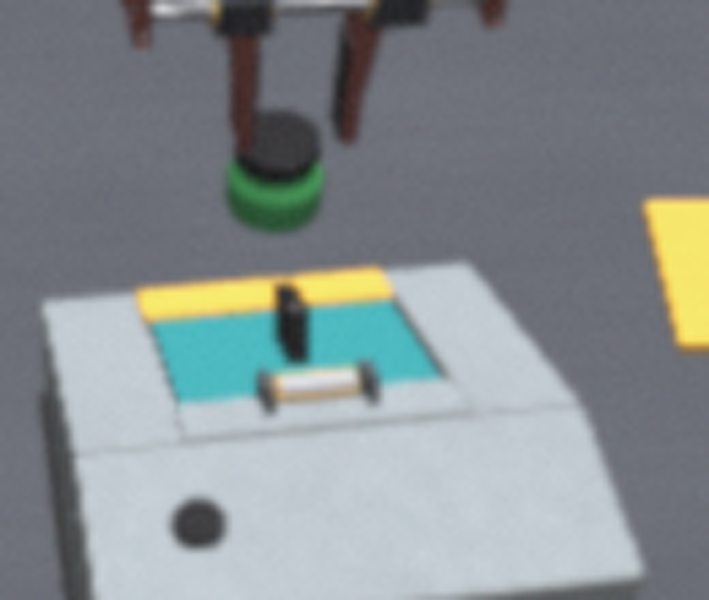

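```bash
python3 -c "
import cv2
i=cv2.imread('pics/s36.png');cv2.imwrite('pics/s36d.png',cv2.resize(i[120:300,60:440],(798,378),interpolation=cv2.INTER_CUBIC))
cv2.imwrite('pics/s36e.png',cv2.resize(i[120:220,335:425],(540,600),interpolation=cv2.INTER_CUBIC))
a=cv2.imread('pics/s0.png');
for n,(x0,y0,x1,y1) in dict(can=(115,205,160,275),amber=(380,240,415,280),green=(255,165,285,195)).items(): print(n,cv2.absdiff(a,i)[y0:y1,x0:x1].mean())"
```

```text
can 19.17111111111111
amber 4.52952380952381
green 10.086296296296297
```

View pics/s36d.png

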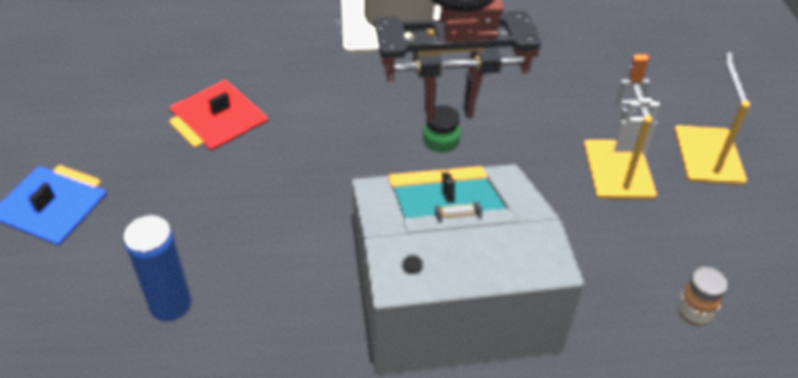

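View pics/s36e.png

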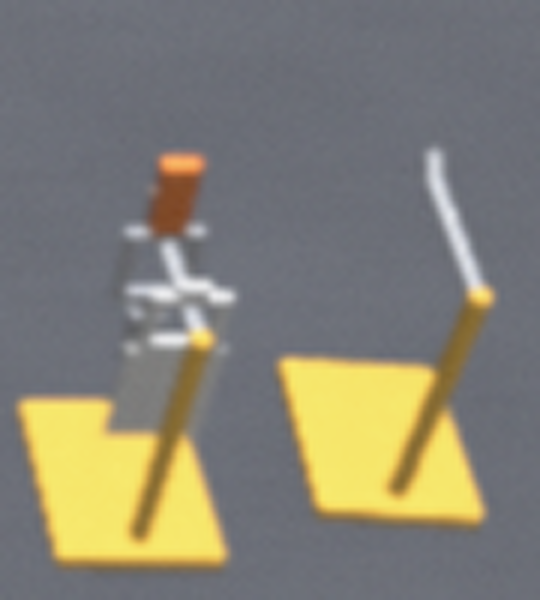

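The picture shows the cover shut under the roller. The key tab is at crop (640,68) on the hook, in front of the gauge. The can and both jars stand upright.

```bash
python3 -c "
from workcell import ctrl
print(ctrl.get_obs()['t'],ctrl.close_job())"
```

```text
the job is handed in; nothing more can be done
22.3333 None
```

The job is done and handed in at 22.3 s of the 61 s allowed.

- **Key:** I lifted it out of the hatch and hung it by its eye on the free outer part of the hook, on the right-hand of the two stands. The last picture shows it hanging there with the gauge still hanging behind it.
- **Cover:** I tilted the teal cover in the grip by pressing it on the feeder's front edge. Then I slid its lip under the ledge at about 11° to the hatch and swung it down past the roller until it met the rails. The wrist force reached about 59 N while pressing it home.

**Last checks:**
- The cover's top corners lie within about 1 pixel of where a shut cover should be, and the roller sits over its top edge.
- The lower edge appeared about 2 pixels from where I predicted, with a thin yellow sliver showing by the ledge. I put this down to calibration and did not check further.
- The can and jars look upright and in place. The can's image-difference value was high; I took that to be the cover gone from behind it and judged the can by eye only.
- The wrist force read about zero after release, with the gripper clear of everything.

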